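Secure the vial wheel and give it one full turn

TASK

Fit the slotted aluminium collar onto the flat-sided spindle of the leaning vial wheel and push it fully home. Then turn the wheel clockwise (as seen looking at its face), steadily and without spinning it: bring its handle round to the fixed pointer, carry on for one full turn more and leave the handle at the pointer again, with the collar still home. Let go, and leave the other things on the bench where they are.

Things in the scene. Friction and masses are not known exactly. Their poses are not given: they have to be found in the camera images.
- rotator: Fixed stand of the vial wheel: grey base 200 x 170 x 28 mm. Origin on the bench below the wheel's centre, whose underside is 145 mm above it; its x axis points to the high side of the wheel. The wheel's axis leans 30 degrees from vertical towards this body's -x.
- pointer (a point): Inner tip of the fixed pointer, a small steel bar just outside the wheel's rim, 115 mm from the axis and about level with the wheel's face, at the highest point of the slope. It does not turn with the wheel.
- wheel (a joint): Wheel angle (rad), counts on past a turn: grows clockwise seen looking down on the wheel's face; 0 with the handle at the pointer, 2 pi = 6.283 one full turn later. Starts at -1.7 to -0.5. Friction holds it where it is left; turning takes about 0.12 N m plus 0.04 N m per rad/s (2 N at the handle).
- wheel_face (a point): Centre of the wheel's upper face, on its axis. Axes turn with the wheel: z along the leaning axis out of the face, x towards the handle. White disc 224 mm across, 8 mm thick; seven stoppered vials hang through it, stoppers standing 8 mm above the face 85 mm from the axis.
- spindle_seat (a point): On the wheel's axis, 41 mm above its face: where the collar's centre is when fully home. Axes as for wheel_face. The collar rests on a round boss, 30 mm across and 25 mm high. From the boss the spindle rises 35 mm more: 18 mm wide along this x, 10 mm across its two flats (along y), top edge rounded by 5 mm. Its top is 19 mm above this point.
- handle_mid (a point): Middle of the wheel's handle: upright black round grip, 18 mm across, 45 mm long, standing square on the face 85 mm from the axis, from 6 to 51 mm above the face (this point 28.5 mm above). It turns freely on its own pin, so it can stay pinched while the wheel goes round. Axes as for wheel_face.
- collar_center (a point): Centre of the loose slotted collar, a bare aluminium block 44 mm (its x) x 30 mm (its y, the flat sides to grip) x 32 mm high, 70 to 140 g, lying on the bench with its slot upright. Slot right through along z: 20.5 mm long (along x) and 12 mm wide (along y). It fits either way round and either way up.
- spacer: Bystander: round aluminium spacer, 44 mm across, 32 mm high, with a round 16 mm hole (does not fit the spindle). It and the collar stand in one of two places each. Origin under its centre.
- vial: Bystander: loose standing stoppered glass vial, 25 mm across, 78 mm high. Origin under its centre.
- marker: Bystander: marker pen lying on the bench, 135 mm long, 14 mm thick. Origin at its underside, 45 mm from the white end along its x axis.
- wash_bottle: Bystander: loose white bottle with a cap, 64 mm across, 160 mm high. Origin under its centre.
Mind the look-alikes: they are no part of the job. Leave any blue look-alike of the part that bears collar_center alone.

How it is judged (in metres and radians):
On the way, in this order (a step that is already met when the one before it is completed fails the run):
1. the collar is fully home on the spindle, the handle not yet at the pointer (distance between collar_center and spindle_seat below 0.005 m and value of joint wheel below 0 rad), for 0.2 s.
2. the handle has come to the pointer for the first time (value of joint wheel above 0 rad).
3. the wheel is half a turn further, the collar still home (value of joint wheel above 3.14 rad and distance between collar_center and spindle_seat below 0.005 m).
At the end, for the whole second after the job is handed in: The wheel is at rest one full turn (6.283 rad, within 0.15 rad) past the first meeting of handle and pointer, so the handle is at the pointer; the collar's centre is within 5 mm of its seat and its axis within 0.12 rad of the spindle's (value of joint wheel between 6.133 and 6.433 rad and velocity of joint wheel between -0.05 and 0.05 rad/s and distance between collar_center and spindle_seat below 0.005 m and angle between the z axis of collar_center and the z axis of spindle_seat, either way round below 0.12 rad); the robot touches nothing.
It fails at once if the wheel is spun (faster than 4 rad/s) (velocity of joint wheel above 4 rad/s or velocity of joint wheel below -4 rad/s).
It fails at once if a bystander is moved by more than 30 mm (distance of any of spacer, vial, marker, wash_bottle from where it was at the start of the episode above 0.03 m).
It also fails if it takes over 72 s, if anything falls off the work surface, if the arm or the gripper's body presses on something with over 40 N, if the wrist force passes 120 N, or if a joint passes its speed limit or range.

ROBOT

A 6-joint arm with a two-finger parallel gripper is mounted at the origin on the work surface. World frame = base frame: x ahead of the robot, y to its left, z up, the work surface at z = 0. Lengths are in m, angles in degrees, forces in N, time in s.
With the tool pointing down it reaches from about 0.325 to 0.85 m from the base axis. Payload 15.5 kg.
Tool frame: the origin (TCP) lies midway between the tips of the shut fingers; the grasp point (between the pads) lies 19 mm behind it (bot.grip_depth is the distance from the TCP to the grasp point, in m); z points along the fingers, y is the direction in which the jaws open and shut (so a half turn about z gives the same grasp; the last joint's range is limited). The gripper opens to 91 mm and grips with 3 to 60 N. Pads are 32 mm wide; open, the fingers measure 118 mm over their backs; the gripper's body (76 mm by 178 mm) begins 60 mm behind the grasp point.
Start: joints at [-69.07, 28.281, 77.091, -0, 74.628, -5.472], TCP at [0.278, -0.56, 0.214] pointing down, gripper open.
Joint ranges: [-166.48, 166.48], [-47.26, 123.95], [12.59, 153.08], [-70.14, 250.14], [6.76, 159.57], [-176.63, 176.63]. Speed limits (degrees/s): [108.29, 108.29, 147.25, 172.46, 172.46, 172.46].

INTERFACE

Orientations are given as a 3x3 rotation matrix whose columns are the frame's x, y, z axes.
In Python, from station import status, optics, job, bot gives the robot as it stands.
- The arm moves only by the tool carry_out, never from a script. Its argument "steps" is a list of rows, each a list of 4 numbers: the shift along the tool's x, y, z in mm, then the turn about the tool's z in degrees. In form: [[dx, dy, dz, roll], ...]. A call has exactly 10 rows; each row shifts and turns the commanded pose from where the row before left it, along the tool's axes as they then stand; what a row does not reach is not made up. A row lasts 1/10 s, in which the tool goes at most 50 mm and 8.59 degrees, less where a joint would pass 70% of its speed; a pose out of reach is approached as far as the arm can. A call is refused whole if a number of a shift passes 50 or a number of a turn 8.59, either way. A call with a gripper value outside its range is refused whole. "hand" is the finger opening in mm, from 0 to 91.2, set as the call begins (left out, the last holds). The fingers move at their own pace and stop on an object; "grip_force" is the grip in N (left out, the last holds). Time passes only in rows, so rows that do not move let the fingers close, or fill a call up. It gives the time, the measured TCP pose, the force and the opening at its end, in the units of the state.
- status.sense(): the state, without advancing time (a new reading comes with each control period).
- optics.get_image(name): name is "scene" or "top"; returns the picture (400x640x3 uint8, red, green, blue); there is no depth.
- optics.get_calibration(name): a dict with "vfov" (degrees; the focal length in pixels is half the picture's height over the tangent of half this angle, whatever the lens; pixels are square), "cx", "cy" (the principal point, pixels), "world_from_camera" (4x4, takes a point from camera to world coordinates). Camera axes: x right, y down, z forward; pixel columns grow to the right and rows downward; lengths in m; the calibration is good to about 2 mm. A picture is of the moment at which its call begins. get_calibration takes no time and is no camera call.
- job.hand_in(): hands the job in, once; it reports no verdict.
The state is a dict: "t": time; "qpos": joint angles; "dq": joint speeds; "joint_torque": joint torques, N m; "ee_pos": TCP position; "tool_rot": TCP orientation; "force": force on the tool from outside, world axes, zero at the start; "torque": the same for the moment, N m; "width": finger opening in m.
Only numpy, scipy, OpenCV 4.12 (cv2) and the standard library are available. Lean on these libraries where they do the work, as an engineer would, in place of code of your own. Each camera call takes 0.05 s, during which the arm holds its last target. There are 200 camera calls.

## Working session

There is one attempt and no reset: what is moved stays moved. The work goes in short steps, Python scripts to look and compute and a tool call to move; the robot and the scene stay as the last step left them, time stands still between calls to the robot, and variables do not carry over. Pictures are saved under pics/ and viewed, about 8 in all and at most 12, crops included, and the job is handed in when it is done.

Besides the shell and the picture viewer there is one more tool, called as name([rows], argument=value, ...), one row to a line, values as JSON. carry_out: Moves the arm, as the interface text tells. Its arguments: {"type":"object","properties":{"steps":{"type":"array","items":{"type":"array","items":{"type":"number"}}},"hand":{"type":"number"},"grip_force":{"type":"number"}},"required":["steps"]}

```bash
mkdir -p pics; ls; python3 - <<'E'
from station import status, optics, job, bot
import cv2
s=status.sense(); print({k:s[k] for k in('t','qpos','ee_pos','tool_rot','width')}, bot.grip_depth)
for n in('scene','top'):
    cv2.imwrite(f'pics/{n}0.png',optics.get_image(n)[:,:,::-1]); print(n,optics.get_calibration(n))
E
```

```text
pics
{'t': 0.0, 'qpos': array([-6.90685231e+01,  2.83134587e+01,  7.71303923e+01,  4.98194117e-04,
        7.46278320e+01, -5.47313515e+00]), 'ee_pos': array([ 0.27778773, -0.55941903,  0.21333446]), 'tool_rot': array([[ 8.95677021e-01,  4.44704937e-01, -4.39127972e-04],
       [ 4.44705135e-01, -8.95676264e-01,  1.17153777e-03],
       [ 1.27672129e-04, -1.24460193e-03, -9.99999217e-01]]), 'width': 0.0914149792265443} 0.0188
scene {'vfov': 45.32730667830078, 'cx': 324.89426236146073, 'cy': 196.57924085884983, 'world_from_camera': array([[-0.29969475,  0.74102285, -0.6008895 ,  1.22519744],
       [ 0.95391371,  0.24279969, -0.17634327,  0.10583283],
       [ 0.0152214 , -0.62604589, -0.77963765,  1.06434354],
       [ 0.        ,  0.        ,  0.        ,  1.        ]])}
top {'vfov': 46.68754045656758, 'cx': 321.6391778425654, 'cy': 203.17160659883965, 'world_from_camera': array([[ 0.01043251, -0.99000283,  0.14066112,  0.36961925],
       [-0.99983377, -0.01243114, -0.01333766, -0.06783325],
       [ 0.0149529 , -0.1404986 , -0.98996796,  1.49713732],
       [ 0.        ,  0.        ,  0.        ,  1.        ]])}
```

View pics/scene0.png

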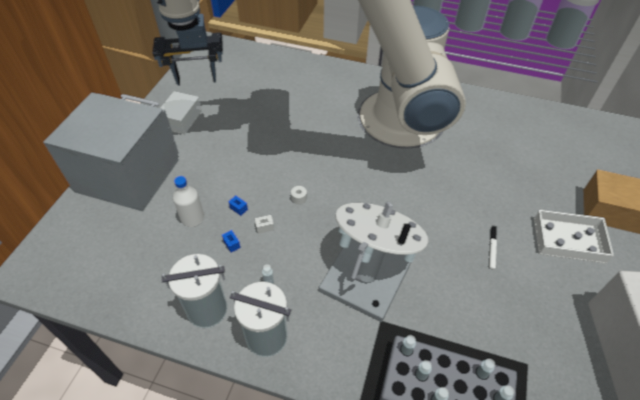

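View pics/top0.png

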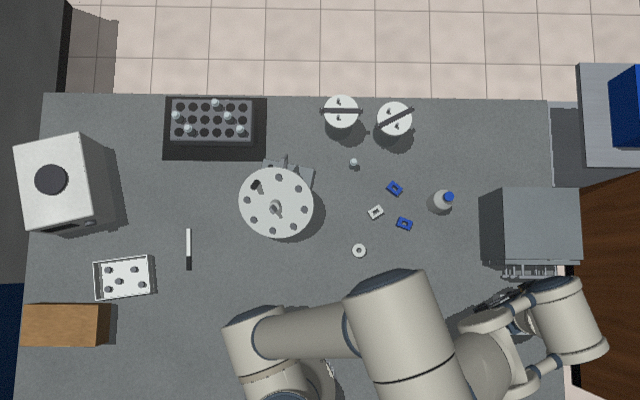

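Candidates: bare slotted block at top (376,212) / scene (264,223), which is the collar. Look-alikes are the blue blocks at top (395,188) and (404,223), and the round spacer at top (359,250). The wheel is at top (276,202). Next come close crops.

```bash
python3 - <<'E'
import cv2,numpy as np
t=cv2.imread('pics/top0.png'); s=cv2.imread('pics/scene0.png')
r=lambda im,x,y,w,h,k:cv2.resize(im[y:y+h,x:x+w],None,fx=k,fy=k,interpolation=cv2.INTER_CUBIC)
a=r(t,230,150,100,100,6); b=r(t,345,180,66,100,3); 
cv2.imwrite('pics/c1.png',np.hstack([a,cv2.copyMakeBorder(b,0,300,0,0,cv2.BORDER_CONSTANT)]))
a=r(s,310,185,130,130,4); b=r(s,220,180,90,80,3)
cv2.imwrite('pics/c2.png',np.hstack([a,cv2.copyMakeBorder(b,0,520-240,0,0,cv2.BORDER_CONSTANT)]))
E
```

```text
(no output)
```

View pics/c1.png

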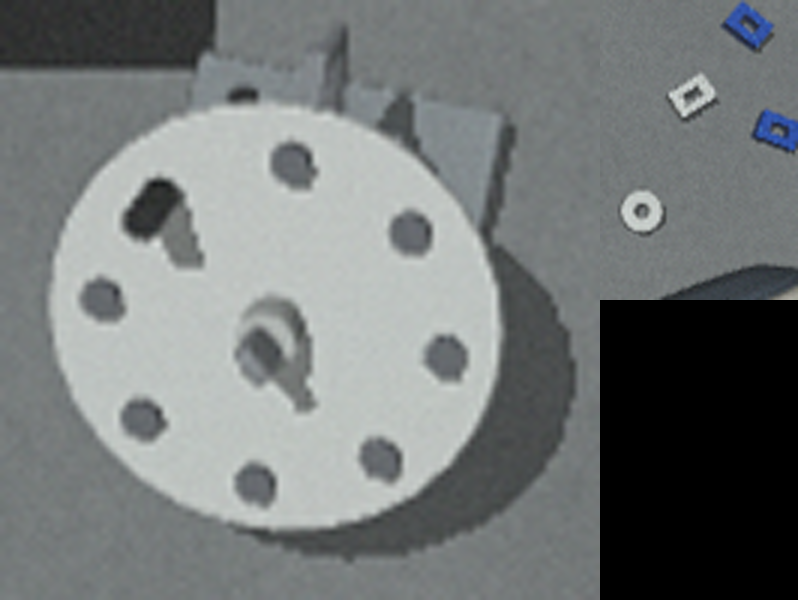

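View pics/c2.png

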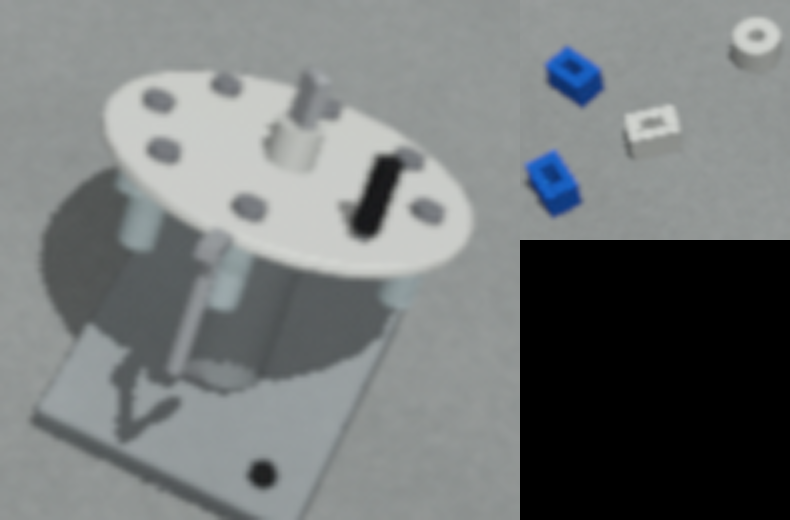

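The crops confirm the choice: the bare rectangular-slotted block is the collar, c1 (692,97), i.e. top (375.7,212.3). The wheel's stoppers and handle are clear in both views, and the pointer is on the far (+x) side. I'll fit the wheel pose from both views and measure the collar.

```bash
cat > h.py <<'E'
import numpy as np
from station import status, optics, job, bot
class Cam:
    def __init__(s,n):
        c=optics.get_calibration(n); s.T=c['world_from_camera']; s.f=200/np.tan(np.radians(c['vfov']/2)); s.c=np.array([c['cx'],c['cy']])
    def proj(s,P):
        q=(np.atleast_2d(P)-s.T[:3,3])@s.T[:3,:3]; return q[:,:2]/q[:,2:]*s.f+s.c
    def onz(s,uv,z):
        uv=np.atleast_2d(uv); d=np.c_[(uv-s.c)/s.f,np.ones(len(uv))]@s.T[:3,:3].T
        return s.T[:3,3]+d*((z-s.T[2,3])/d[:,2])[:,None]
top,scene=Cam('top'),Cam('scene')
def wheel(p):
    x,y,yaw=p[:3]; c,s=np.cos(yaw),np.sin(yaw)
    R=np.array([[c,-s,0],[s,c,0],[0,0,1]])
    n=R@[-.5,0,3**.5/2]; u=R@[3**.5/2,0,.5]; v=R@[0,1.,0]   # u up-slope, v left of it
    O=np.array([x,y,.145])+.008*n
    return O,u,v,n
def wp(p,r,ang,h):   # ang clockwise from pointer
    O,u,v,n=wheel(p); return O+r*(np.cos(ang)*u-np.sin(ang)*v)+h*n
E
cat > fit.py <<'E'
from h import *
from scipy.optimize import least_squares
import cv2
T=(np.array([(293,165),(411,233),(446,357),(381,459),(256,484),(143,418),(103,299),(153,208)])+.5)/6-.5+[230,150]
S=(np.array([(249,207),(164,150),(159,100),(227,84),(325,105),(408,158),(428,210),(377,195)])+.5)/4-.5+[310,185]
def pts(p): return np.array([wp(p,.085,p[3]+k*np.pi/4,.008) for k in range(1,8)]+[wp(p,.085,p[3],.0285)])
def res(p): P=pts(p); return np.r_[(top.proj(P)-T),(scene.proj(P)-S)].ravel()
r=least_squares(res,[.5,.05,0,-.8],loss='soft_l1'); print('wheel x y yaw ang',r.x.round(4)); print(res(r.x).reshape(-1,2).round(1).tolist())
print('pointer tip px',top.proj(wp(r.x,.115,0,0)),scene.proj(wp(r.x,.115,0,0)),'spindle top',top.proj(wp(r.x,0,0,.06)),scene.proj(wp(r.x,0,0,.06)))
np.save('p.npy',r.x)
im=cv2.imread('pics/top0.png').astype(int)
m=((im.min(2)>165)).astype(np.uint8); m[:195]=0;m[232:]=0;m[:,:362]=0;m[:,392:]=0
m=cv2.morphologyEx(m,cv2.MORPH_CLOSE,np.ones((3,3))); c=max(cv2.findContours(m,0,2)[0],key=cv2.contourArea)
q=cv2.boxPoints(cv2.minAreaRect(c)); w=top.onz(q,.032); print('collar',w.mean(0),'edges',[(np.linalg.norm(d).round(4),np.degrees(np.arctan2(d[1],d[0])).round(1)) for d in np.diff(w[:3,:2],axis=0)])
print('scene check',scene.onz((np.array([[652-520,122]])+.5)/3-.5+[220,180],.032))
E
python3 fit.py
```

```text
wheel x y yaw ang [ 0.5653  0.049  -0.1777 -0.8158]
[[-0.5, -1.1], [-0.4, -1.0], [-0.3, -1.0], [-0.3, -0.8], [-0.3, -0.7], [-0.6, -0.5], [-0.6, -0.7], [-0.3, -1.1], [0.1, -1.4], [-0.2, -1.4], [-0.4, -1.3], [-0.4, -1.2], [0.2, -0.7], [0.1, -1.5], [-0.0, -1.5], [-0.5, -0.1]]
pointer tip px [[280.67790134 165.37259435]] [[365.40768287 242.63896094]] spindle top [[271.6178481  210.14226466]] [[388.77272543 202.06175069]]
collar [ 0.5540416  -0.25959206  0.032     ] edges [(np.float64(0.0435), np.float64(-57.4)), (np.float64(0.0284), np.float64(-148.3))]
scene check [[ 0.55720043 -0.25780145  0.032     ]]
```

```bash
sed -i 's/np.pi\/4,.008)/np.pi\/4,.005)/' fit.py; python3 fit.py; cat > go.py <<'E'
import sys; from h import *
# go.py x y z az n [x y z az n ...] : tool y azimuth az (deg); prints rows through the waypoints
s=status.sense(); P=s['ee_pos'].copy(); az=np.degrees(np.arctan2(s['tool_rot'][1,1],s['tool_rot'][0,1])); rows=[]
a=np.array(sys.argv[1:],float).reshape(-1,5); print('now',s['t'],P.round(4),round(az,2),s['width'].round(4),s['qpos'].round(0))
for x,y,z,g,n in a:
    n=int(n); d=(np.array([x,y,z])-P)/n; da=(az-g+180)%360-180
    for k in range(n):
        t=np.radians(az); Y=np.array([np.cos(t),np.sin(t),0]); Z=np.array([0,0,-1.]); X=np.cross(Y,Z)
        rows.append([round(1e3*float(d@X),1),round(1e3*float(d@Y),1),round(1e3*float(d@Z),1),round(da/n,2)]); az-=da/n
    P=np.array([x,y,z])
for i in range(0,len(rows),10): print(rows[i:i+10])
E
cat > tgt.py <<'E'
from h import *
p=np.load('p.npy'); d=np.array([0,0,.009])
print('az',90+np.degrees(p[2])-180,'handle TCP',(wp(p,.085,p[3],.036)-d).round(4),'top',wp(p,.085,p[3],.051).round(3))
E
python3 tgt.py
```

```text
wheel x y yaw ang [ 0.5635  0.0492 -0.1921 -0.8273]
[[-0.5, -0.8], [-0.4, -0.6], [-0.3, -0.7], [-0.3, -0.6], [-0.3, -0.5], [-0.5, -0.4], [-0.4, -0.6], [-0.4, -0.6], [-0.0, -0.9], [-0.2, -1.0], [-0.3, -1.0], [-0.4, -0.8], [0.1, -0.2], [-0.0, -0.8], [-0.2, -0.7], [-0.3, -0.5]]
pointer tip px [[281.05605747 166.0705927 ]] [[365.13432827 241.75066832]] spindle top [[271.34781775 210.72728937]] [[389.23714618 201.59473238]]
collar [ 0.5540416  -0.25959206  0.032     ] edges [(np.float64(0.0435), np.float64(-57.4)), (np.float64(0.0284), np.float64(-148.3))]
scene check [[ 0.55720043 -0.25780145  0.032     ]]
az -101.00456627633424 handle TCP [0.6028 0.1054 0.2029] top [0.595 0.107 0.225]
```

```bash
python3 go.py .35 -.42 .33 -75 5 .603 .1054 .30 -101 15 .603 .1054 .203 -101 10
```

```text
Traceback (most recent call last):
  File "go.py", line 4, in <module>
    a=np.array(sys.argv[1:],float).reshape(-1,5); print('now',s['t'],P.round(4),round(az,2),s['width'].round(4),s['qpos'].round(0))
                                                                                            ^^^^^^^^^^^^^^^^
AttributeError: 'float' object has no attribute 'round'
```

```bash
sed -i "s/s\['width'\].round(4)/round(s['width'],4)/" go.py; python3 go.py .35 -.42 .33 -75 5 .603 .1054 .30 -101 15 .603 .1054 .203 -101 10
```

```text
now 0.1 [ 0.2778 -0.5595  0.2134] -63.6 0.091 [-69.  28.  77.   0.  75.  -5.]
[[25.3, -18.6, -23.3, np.float64(2.28)], [24.6, -19.6, -23.3, np.float64(2.28)], [23.8, -20.5, -23.3, np.float64(2.28)], [22.9, -21.5, -23.3, np.float64(2.28)], [22.1, -22.4, -23.3, np.float64(2.28)], [25.4, -29.5, 2.0, np.float64(1.73)], [24.5, -30.2, 2.0, np.float64(1.73)], [23.5, -30.9, 2.0, np.float64(1.73)], [22.6, -31.6, 2.0, np.float64(1.73)], [21.6, -32.3, 2.0, np.float64(1.73)]]
[[20.6, -33.0, 2.0, np.float64(1.73)], [19.6, -33.6, 2.0, np.float64(1.73)], [18.6, -34.1, 2.0, np.float64(1.73)], [17.6, -34.7, 2.0, np.float64(1.73)], [16.5, -35.2, 2.0, np.float64(1.73)], [15.4, -35.7, 2.0, np.float64(1.73)], [14.3, -36.1, 2.0, np.float64(1.73)], [13.2, -36.6, 2.0, np.float64(1.73)], [12.1, -36.9, 2.0, np.float64(1.73)], [11.0, -37.3, 2.0, np.float64(1.73)]]
[[0.0, 0.0, 9.7, np.float64(0.0)], [0.0, 0.0, 9.7, np.float64(0.0)], [0.0, 0.0, 9.7, np.float64(0.0)], [0.0, 0.0, 9.7, np.float64(0.0)], [0.0, 0.0, 9.7, np.float64(0.0)], [0.0, 0.0, 9.7, np.float64(0.0)], [0.0, 0.0, 9.7, np.float64(0.0)], [0.0, 0.0, 9.7, np.float64(0.0)], [0.0, 0.0, 9.7, np.float64(0.0)], [0.0, 0.0, 9.7, np.float64(0.0)]]
```

carry_out([
  [25, -19, -23, 2.3],
  [25, -20, -23, 2.3],
  [24, -20, -23, 2.3],
  [23, -21, -23, 2.3],
  [22, -22, -23, 2.3],
  [25, -30, 2, 1.7],
  [24, -30, 2, 1.7],
  [24, -31, 2, 1.7],
  [23, -32, 2, 1.7],
  [22, -32, 2, 1.7],
], hand=60)

```text
t: 1.1
ee_pos: [0.4356, -0.2436, 0.3187]
tool_rot: [[0.994, 0.11, -0.0], [0.11, -0.994, 0.0], [-0.0, -0.0, -1.0]]
force: [0.2, -0.6, -0.1]
width: 0.06
```

carry_out([
  [21, -33, 2, 1.7],
  [20, -34, 2, 1.7],
  [19, -34, 2, 1.7],
  [18, -35, 2, 1.7],
  [16, -35, 2, 1.7],
  [15, -36, 2, 1.7],
  [14, -36, 2, 1.7],
  [13, -36, 2, 1.7],
  [12, -37, 2, 1.7],
  [11, -37, 2, 1.7],
])

```text
t: 2.1
ee_pos: [0.6027, 0.1073, 0.2985]
tool_rot: [[0.983, -0.185, -0.001], [-0.185, -0.983, -0.0], [-0.001, 0.0, -1.0]]
force: [0.5, -0.7, 0.1]
width: 0.0599
```

```bash
python3 go.py .603 .1054 .203 -101 8; python3 - <<'E'
from h import *; import cv2
cv2.imwrite('pics/s1.png',cv2.resize(optics.get_image('scene')[130:310,290:460,::-1],None,fx=3,fy=3))
E
```

```text
now 2.1 [0.6027 0.1073 0.2985] -100.66 0.0599 [  5.  23.  72.  -0.  85. 105.]
[[0.1, 0.2, 11.9, np.float64(0.04)], [0.1, 0.2, 11.9, np.float64(0.04)], [0.1, 0.2, 11.9, np.float64(0.04)], [0.1, 0.2, 11.9, np.float64(0.04)], [0.1, 0.2, 11.9, np.float64(0.04)], [0.1, 0.2, 11.9, np.float64(0.04)], [0.1, 0.2, 11.9, np.float64(0.04)], [0.1, 0.2, 11.9, np.float64(0.04)]]
```

View pics/s1.png

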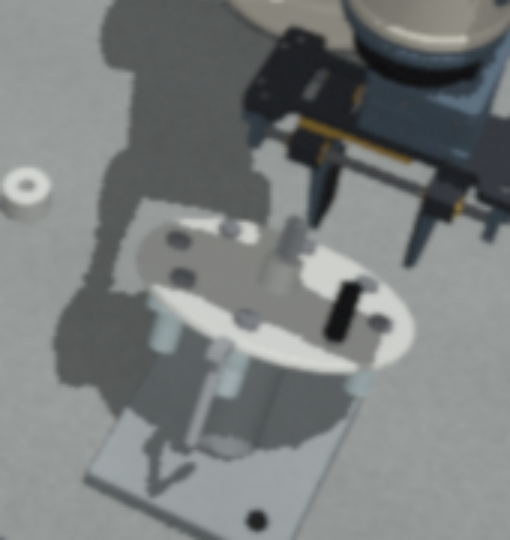

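View 5 shows the open fingers straddling the handle's line, tips at crop (315,225) and (410,265) with the handle at (345,310). I'll descend and pinch.

carry_out([
  [0, 0, 12, 0],
  [0, 0, 12, 0],
  [0, 0, 12, 0],
  [0, 0, 12, 0],
  [0, 0, 12, 0],
  [0, 0, 12, 0],
  [0, 1, 12, 0],
  [0, 1, 12, 0],
  [0, 0, 0, 0],
  [0, 0, 0, 0],
])

```text
t: 3.15
ee_pos: [0.6021, 0.1037, 0.2028]
tool_rot: [[0.983, -0.184, -0.0], [-0.184, -0.983, -0.0], [-0.0, 0.0, -1.0]]
force: [0.8, 0.7, 0.1]
width: 0.0599
```

carry_out([
  [0, 0, 0, 0],
  [0, 0, 0, 0],
  [0, 0, 0, 0],
  [0, 0, 0, 0],
  [0, 0, 0, 0],
  [0, 0, 0, 0],
  [0, 0, 0, 0],
  [0, 0, 0, 0],
  [0, 0, 0, 0],
  [0, 0, 0, 0],
], hand=0, grip_force=12)

```text
t: 4.15
ee_pos: [0.6022, 0.1039, 0.203]
tool_rot: [[0.983, -0.184, 0.0], [-0.184, -0.983, 0.0], [0.0, -0.0, -1.0]]
force: [0.4, 2.4, 1.6]
width: 0.0173
```

```bash
cat > turn.py <<'E'
import sys; from h import *
# turn.py a0 a1 n : rows for arc; constant tool orientation taken from measured azimuth
a0,a1,n=map(float,sys.argv[1:4]); n=int(n); p=np.load('p.npy'); s=status.sense(); R=s['tool_rot']
az=np.arctan2(R[1,1],R[0,1]); Y=np.array([np.cos(az),np.sin(az),0]); Z=np.array([0,0,-1.]); X=np.cross(Y,Z)
a=np.linspace(a0,a1,n+1); C=np.array([wp(p,.085,t,.036)-[0,0,.009] for t in a])
print('t',s['t'],'meas-model start',(s['ee_pos']-C[0]).round(4),'force',s['force'].round(1),'end',C[-1].round(4))
L=(1e3*(C-C[0])@np.c_[X,Y,Z]).round(0); D=np.diff(L,axis=0).astype(int)
for i in range(0,n,10): print([r+[0] for r in D[i:i+10].tolist()])
E
python3 turn.py -.8273 -.08 9
```

```text
t 4.15 meas-model start [-0.0006 -0.0015  0.0001] force [0.4 2.4 1.6] end [0.6153 0.0461 0.2165]
[[4, 5, -2, 0], [4, 5, -3, 0], [4, 6, -2, 0], [3, 6, -2, 0], [2, 7, -1, 0], [3, 6, -1, 0], [1, 7, -1, 0], [1, 7, -1, 0], [1, 7, -1, 0]]
```

carry_out([
  [4, 5, -2, 0],
  [4, 5, -3, 0],
  [4, 6, -2, 0],
  [3, 6, -2, 0],
  [2, 7, -1, 0],
  [3, 6, -1, 0],
  [1, 7, -1, 0],
  [1, 6, -1, 0],
  [1, 6, -1, 0],
  [0, 0, 0, 0],
])

```text
t: 5.15
ee_pos: [0.6141, 0.0454, 0.2162]
tool_rot: [[0.983, -0.185, -0.002], [-0.185, -0.983, -0.001], [-0.002, 0.001, -1.0]]
force: [-2.3, -2.4, -11.0]
width: 0.0176
```

```bash
python3 turn.py -.08 -.07 1; python3 - <<'E'
from h import *; import cv2
im=optics.get_image('scene')[:,:,::-1]; im2=optics.get_image('top')[:,:,::-1]
a=cv2.resize(im[170:290,310:440],None,fx=3,fy=3,interpolation=2); b=cv2.resize(im2[145:245,230:330],None,fx=3.6,fy=3.6,interpolation=2)
cv2.imwrite('pics/s2.png',np.hstack([a,b]))
E
```

```text
t 5.15 meas-model start [-0.0012 -0.0007 -0.0003] force [ -2.3  -2.4 -11. ] end [0.6152 0.0453 0.2165]
[[0, 1, 0, 0]]
```

View pics/s2.png

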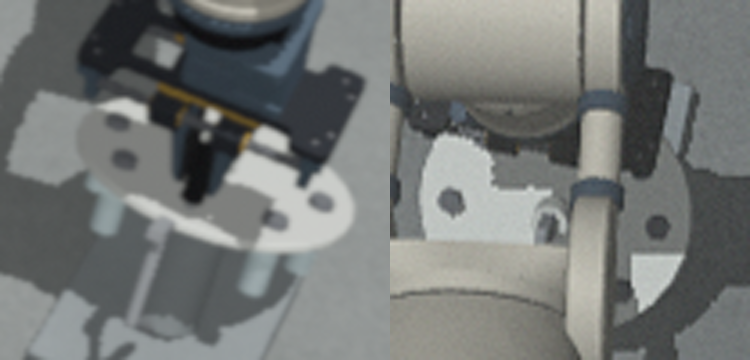

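```bash
python3 - <<'E'
from h import *
p=np.load('p.npy')
for a in(-.2,-.1,0,.1): print(a,scene.proj(wp(p,.085,a,.006)).round(1),scene.proj(wp(p,.085,a+np.pi/4,.005)).round(1),scene.proj(wp(p,.085,a-np.pi/4,.005)).round(1),scene.proj(wp(p,.085,a-np.pi/2,.005)).round(1))
E
```

```text
-0.2 [[377.8 237.3]] [[353.3 224.2]] [[405.  241.8]] [[417.1 234.1]]
-0.1 [[374.1 236. ]] [[351.4 222.3]] [[402. 242.]] [[416.7 235.6]]
0 [[370.5 234.5]] [[349.8 220.4]] [[398.9 242. ]] [[416. 237.]]
0.1 [[367.  232.9]] [[348.6 218.5]] [[395.5 241.8]] [[415.  238.2]]
```

View 6: handle base at crop (192,197), i.e. scene (373.8,235.5), and stoppers at (401.5,242.8), which matches a wheel angle of about -0.09. I'll release and go for the collar.

carry_out([
  [0, 0, 0, 0],
  [0, 0, 0, 0],
  [0, 0, 0, 0],
  [0, 0, -15, 0],
  [0, 0, -25, 0],
  [0, 0, -30, 0],
  [0, 0, -30, 0],
  [0, 0, 0, 0],
  [0, 0, 0, 0],
  [0, 0, 0, 0],
], hand=50)

```text
t: 6.25
ee_pos: [0.6145, 0.0465, 0.3161]
tool_rot: [[0.983, -0.184, -0.001], [-0.184, -0.983, 0.0], [-0.001, 0.0, -1.0]]
force: [0.1, -0.3, -0.2]
width: 0.0499
```

```bash
sed -i 's/,round(da\/n,2)\]/,round(float(da\/n),1)]/; s/,1),round(1e3/,0),round(1e3/' go.py; python3 go.py .555 -.259 .22 -147.4 10 .555 -.259 .07 -147.4 5 
```

```text
now 6.25 [0.6145 0.0465 0.3161] -100.59 0.0499 [-1. 23. 70.  0. 87. 99.]
[[-0.0, 31.1, 9.6, 4.7], [2.0, 31.0, 9.6, 4.7], [5.0, 30.8, 9.6, 4.7], [7.0, 30.3, 9.6, 4.7], [10.0, 29.6, 9.6, 4.7], [12.0, 28.7, 9.6, 4.7], [14.0, 27.6, 9.6, 4.7], [17.0, 26.3, 9.6, 4.7], [19.0, 24.9, 9.6, 4.7], [21.0, 23.2, 9.6, 4.7]]
[[0.0, 0.0, 30.0, -0.0], [0.0, 0.0, 30.0, -0.0], [0.0, 0.0, 30.0, -0.0], [0.0, 0.0, 30.0, -0.0], [0.0, 0.0, 30.0, -0.0]]
```

carry_out([
  [0, 31, 5, 4.7],
  [2, 31, 5, 4.7],
  [5, 31, 6, 4.7],
  [7, 30, 10, 4.7],
  [10, 30, 12, 4.7],
  [12, 29, 12, 4.7],
  [14, 28, 12, 4.7],
  [17, 26, 12, 4.7],
  [19, 25, 12, 4.7],
  [21, 23, 10, 4.7],
])

```text
t: 7.25
ee_pos: [0.5536, -0.2607, 0.2191]
tool_rot: [[0.533, -0.846, -0.002], [-0.846, -0.533, 0.001], [-0.002, 0.001, -1.0]]
force: [0.4, -0.6, 0.2]
width: 0.0502
```

carry_out([
  [0, 0, 30, 0],
  [0, 0, 30, 0],
  [0, 0, 30, 0],
  [0, 0, 30, 0],
  [0, 0, 20, 0],
  [0, 0, 0, 0],
  [0, 0, 0, 0],
  [0, 0, 0, 0],
  [0, 0, 0, 0],
  [0, 0, 0, 0],
])

```text
t: 8.25
ee_pos: [0.555, -0.2601, 0.0818]
tool_rot: [[0.536, -0.844, 0.001], [-0.844, -0.536, -0.001], [0.001, -0.001, -1.0]]
force: [0.4, -0.1, -0.1]
width: 0.0501
```

```bash
python3 go.py .555 -.259 .012 -147.4 10; python3 - <<'E'
from h import *; import cv2
im=optics.get_image('scene')[:,:,::-1]; im2=optics.get_image('top')[:,:,::-1]
a=cv2.resize(im[160:260,210:310],None,fx=4,fy=4,interpolation=2); b=cv2.resize(im2[165:265,330:430],None,fx=4,fy=4,interpolation=2)
cv2.imwrite('pics/s3.png',np.hstack([a,b]))
s=status.sense(); print(scene.proj(s['ee_pos']),top.proj(s['ee_pos']))
E
```

```text
now 8.25 [ 0.555  -0.2601  0.0818] -147.6 0.0501 [-31.  36.  87.  -0.  57. 117.]
[[-0.0, -0.1, 7.0, -0.0], [-0.0, -0.1, 7.0, -0.0], [-0.0, -0.1, 7.0, -0.0], [-0.0, -0.1, 7.0, -0.0], [-0.0, -0.1, 7.0, -0.0], [-0.0, -0.1, 7.0, -0.0], [-0.0, -0.1, 7.0, -0.0], [-0.0, -0.1, 7.0, -0.0], [-0.0, -0.1, 7.0, -0.0], [-0.0, -0.1, 7.0, -0.0]]
[[261.60824304 208.12189021]] [[377.66085455 208.99260553]]
```

View pics/s3.png

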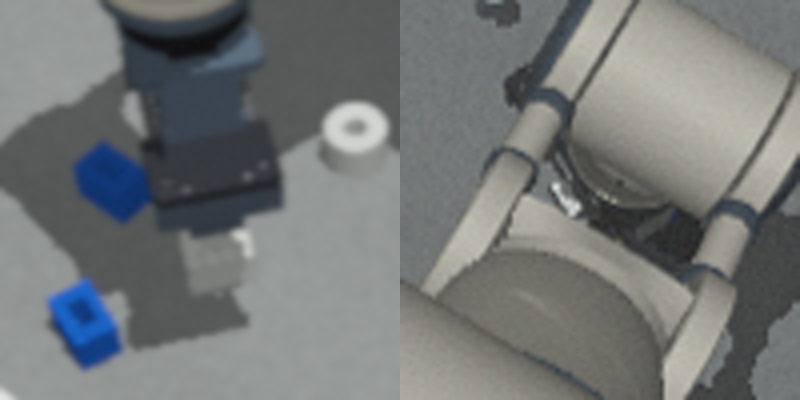

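View 7 (along the jaw axis): the fingers are centred over the collar at crop column ~213, with the collar at (215,262). The blue blocks are clear. I'll descend and grip.

carry_out([
  [0, 0, 12, 0],
  [0, 0, 12, 0],
  [0, 0, 12, 0],
  [0, 0, 12, 0],
  [0, 0, 12, 0],
  [0, 0, 9, 0],
  [0, 0, 0, 0],
  [0, 0, 0, 0],
  [0, 0, 0, 0],
  [0, 0, 0, 0],
])

```text
t: 9.35
ee_pos: [0.5549, -0.26, 0.0125]
tool_rot: [[0.536, -0.844, 0.001], [-0.844, -0.536, -0.0], [0.001, -0.0, -1.0]]
force: [-0.1, 0.6, -0.4]
width: 0.0501
```

carry_out([
  [0, 0, 0, 0],
  [0, 0, 0, 0],
  [0, 0, 0, 0],
  [0, 0, 0, 0],
  [0, 0, 0, 0],
  [0, 0, 0, 0],
  [0, 0, 0, 0],
  [0, 0, 0, 0],
  [0, 0, -1, 0],
  [0, 0, -4, 0],
], hand=0, grip_force=15)

```text
t: 10.35
ee_pos: [0.5542, -0.2596, 0.0166]
tool_rot: [[0.536, -0.844, -0.001], [-0.844, -0.536, 0.001], [-0.001, 0.0, -1.0]]
force: [-0.1, 0.0, -1.0]
width: 0.0303
```

```bash
python3 - <<'E'
from h import *
p=np.load('p.npy'); print(90+np.degrees(p[2])-180)
O,u,v,n=wheel(p)
for r,h in((.045,.016),(.045,.040),(.045,.08)): print('low spot',r,h,(O-r*u+h*n).round(4))
for h in (.041,.060,.075,.09,.11): print('spindle',h,(O+h*n).round(4))
E
python3 go.py .48 .06 .33 -101 14
```

```text
-101.00456627633424
low spot 0.045 0.016 [0.5135 0.059  0.1433]
low spot 0.045 0.04 [0.5017 0.0613 0.1641]
low spot 0.045 0.08 [0.4821 0.0651 0.1987]
spindle 0.041 [0.5395 0.0539 0.1874]
spindle 0.06 [0.5302 0.0557 0.2039]
spindle 0.075 [0.5228 0.0572 0.2169]
spindle 0.09 [0.5154 0.0586 0.2299]
spindle 0.11 [0.5056 0.0605 0.2472]
now 10.35 [ 0.5542 -0.2596  0.0166] -147.6 0.0303 [-31.  41.  89.  -0.  50. 117.]
[[-22.0, -7.8, -22.4, -3.3], [-22.0, -9.0, -22.4, -3.3], [-21.0, -10.3, -22.4, -3.3], [-20.0, -11.5, -22.4, -3.3], [-20.0, -12.6, -22.4, -3.3], [-19.0, -13.8, -22.4, -3.3], [-18.0, -14.8, -22.4, -3.3], [-17.0, -15.9, -22.4, -3.3], [-16.0, -16.8, -22.4, -3.3], [-15.0, -17.8, -22.4, -3.3]]
[[-14.0, -18.6, -22.4, -3.3], [-13.0, -19.4, -22.4, -3.3], [-12.0, -20.1, -22.4, -3.3], [-11.0, -20.8, -22.4, -3.3]]
```

Gripped at 30.3 mm, with about 1 N of weight. Next I'll pre-tilt the collar in the pads by pressing it on the sloping face, on the low side.

```bash
python3 - <<'E'
import subprocess; from h import *
p=np.load('p.npy'); O,u,v,n=wheel(p); d=np.array([0,0,.0035])
a=[]
for P,k in(((np.array([.47,-.05,.30])),10),(O-.056*u+.10*n-d,6),(O-.052*u+.035*n-d,8),(O-.048*u+.0145*n-d,8)): a+=[*map(str,P.round(4)),'-98.5',str(k)]
print(a); print(subprocess.run(['python3','go.py']+a,capture_output=True,text=True).stdout)
E
```

```text
['0.47', '-0.05', '0.3', '-98.5', '10', '0.4629', '0.0688', '0.207', '-98.5', '6', '0.4982', '0.0619', '0.1527', '-98.5', '8', '0.5117', '0.0593', '0.137', '-98.5', '8']
now 10.35 [ 0.5542 -0.2596  0.0166] -147.6 0.0303 [-31.  41.  89.  -0.  50. 117.]
[[-22.0, -4.1, -28.3, -4.9], [-22.0, -6.0, -28.3, -4.9], [-21.0, -7.8, -28.3, -4.9], [-20.0, -9.6, -28.3, -4.9], [-20.0, -11.3, -28.3, -4.9], [-18.0, -13.0, -28.3, -4.9], [-17.0, -14.5, -28.3, -4.9], [-16.0, -15.9, -28.3, -4.9], [-15.0, -17.3, -28.3, -4.9], [-13.0, -18.4, -28.3, -4.9]]
[[-4.0, -19.4, 15.5, 0.0], [-4.0, -19.4, 15.5, 0.0], [-4.0, -19.4, 15.5, 0.0], [-4.0, -19.4, 15.5, 0.0], [-4.0, -19.4, 15.5, 0.0], [-4.0, -19.4, 15.5, 0.0], [4.0, 0.2, 6.8, 0.0], [4.0, 0.2, 6.8, 0.0], [4.0, 0.2, 6.8, 0.0], [4.0, 0.2, 6.8, 0.0]]
[[4.0, 0.2, 6.8, 0.0], [4.0, 0.2, 6.8, 0.0], [4.0, 0.2, 6.8, 0.0], [4.0, 0.2, 6.8, 0.0], [2.0, 0.1, 2.0, 0.0], [2.0, 0.1, 2.0, 0.0], [2.0, 0.1, 2.0, 0.0], [2.0, 0.1, 2.0, 0.0], [2.0, 0.1, 2.0, 0.0], [2.0, 0.1, 2.0, 0.0]]
[[2.0, 0.1, 2.0, 0.0], [2.0, 0.1, 2.0, 0.0]]
```

carry_out([
  [-22, -4, -28, -4.9],
  [-22, -6, -28, -4.9],
  [-21, -8, -28, -4.9],
  [-20, -10, -28, -4.9],
  [-20, -11, -28, -4.9],
  [-18, -13, -28, -4.9],
  [-17, -14, -28, -4.9],
  [-16, -16, -28, -4.9],
  [-15, -17, -28, -4.9],
  [-13, -18, -28, -4.9],
])

```text
t: 11.35
ee_pos: [0.4697, -0.0508, 0.2982]
tool_rot: [[0.989, -0.146, -0.0], [-0.146, -0.989, -0.0], [-0.0, 0.0, -1.0]]
force: [1.1, 1.2, -0.5]
width: 0.0298
```

carry_out([
  [-4, -19, 15, 0],
  [-4, -19, 15, 0],
  [-4, -19, 15, 0],
  [-4, -20, 15, 0],
  [-4, -20, 15, 0],
  [-4, -20, 15, 0],
  [0, 0, 0, 0],
  [0, 0, 0, 0],
  [0, 0, 0, 0],
  [0, 0, 0, 0],
])

```text
t: 12.35
ee_pos: [0.4648, 0.067, 0.2075]
tool_rot: [[0.989, -0.15, 0.001], [-0.15, -0.989, -0.0], [0.001, -0.0, -1.0]]
force: [-0.1, -0.5, -1.0]
width: 0.0297
```

```bash
sed -i 's/,0),round(1e3/,1),round(1e3/' go.py; python3 go.py 0.4982 0.0619 0.1527 -98.5 8 0.5117 0.0593 0.137 -98.5 10
```

```text
now 12.35 [0.4648 0.067  0.2075] -98.64 0.0297 [  1.  16.  99.  -0.  65. 100.]
[[4.2, 0.0, 6.9, -0.0], [4.2, 0.0, 6.9, -0.0], [4.2, 0.0, 6.9, -0.0], [4.2, 0.0, 6.9, -0.0], [4.2, 0.0, 6.9, -0.0], [4.2, 0.0, 6.9, -0.0], [4.2, 0.0, 6.9, -0.0], [4.2, 0.0, 6.9, -0.0], [1.4, 0.1, 1.6, -0.0], [1.4, 0.1, 1.6, -0.0]]
[[1.4, 0.1, 1.6, -0.0], [1.4, 0.1, 1.6, -0.0], [1.4, 0.1, 1.6, -0.0], [1.4, 0.1, 1.6, -0.0], [1.4, 0.1, 1.6, -0.0], [1.4, 0.1, 1.6, -0.0], [1.4, 0.1, 1.6, -0.0], [1.4, 0.1, 1.6, -0.0]]
```

carry_out([
  [4.2, 0, 6.9, 0],
  [4.2, 0, 6.9, 0],
  [4.2, 0, 6.9, 0],
  [4.2, 0, 6.9, 0],
  [4.2, 0, 6.9, 0],
  [4.2, 0, 6.9, 0],
  [4.2, 0, 6.9, 0],
  [4.2, 0, 6.9, 0],
  [0, 0, 0, 0],
  [0, 0, 0, 0],
], grip_force=8)

```text
t: 13.35
ee_pos: [0.4975, 0.0626, 0.1516]
tool_rot: [[0.989, -0.15, -0.0], [-0.15, -0.989, 0.0], [-0.0, 0.0, -1.0]]
force: [0.3, -0.9, -1.1]
width: 0.0301
```

carry_out([
  [1.4, 0, 1.6, 0],
  [1.4, 0, 1.6, 0],
  [1.4, 0, 1.6, 0],
  [1.4, 0, 1.6, 0],
  [1.4, 0, 1.6, 0],
  [0, 0, 0, 0],
  [0, 0, 0, 0],
  [0, 0, 0, 0],
  [0, 0, 0, 0],
  [0, 0, 0, 0],
])

```text
t: 14.35
ee_pos: [0.5043, 0.0616, 0.1437]
tool_rot: [[0.989, -0.149, -0.0], [-0.149, -0.989, 0.0], [-0.0, 0.0, -1.0]]
force: [-2.6, 1.1, 1.7]
width: 0.0302
```

carry_out([
  [1.4, 0, 1.6, 0],
  [1.4, 0, 1.6, 0],
  [1.4, 0, 1.6, 0],
  [1.4, 0, 1.6, 0],
  [1.4, 0, 1.6, 0],
  [0, 0, 0, 0],
  [0, 0, 0, 0],
  [0, 0, 0, 0],
  [0, 0, 0, 0],
  [0, 0, 0, 0],
])

```text
t: 15.35
ee_pos: [0.5108, 0.0606, 0.1356]
tool_rot: [[0.989, -0.15, -0.001], [-0.15, -0.989, 0.0], [-0.001, 0.0, -1.0]]
force: [-5.8, 2.0, 4.8]
width: 0.0299
```

```bash
python3 - <<'E'
from h import *; import cv2
im=optics.get_image('scene')[:,:,::-1]
cv2.imwrite('pics/s4.png',cv2.resize(im[150:270,320:440],None,fx=5,fy=5,interpolation=2))
s=status.sense(); print(s['t'],s['ee_pos'],s['force'],s['torque'],s['width'])
E
```

```text
15.4 [0.51074623 0.06063117 0.13565111] [-6.57769648  2.08112426  4.03764299] [ 0.35668477  1.14282162 -0.0177726 ] 0.029807037356013193
```

View pics/s4.png

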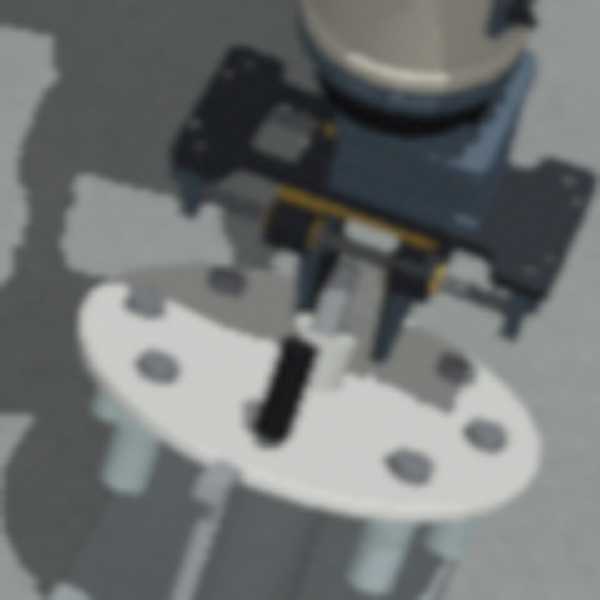

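View 8: the collar is between the fingers behind the spindle, down on the face. The handle base at crop (268,435) is unmoved. The gentle force suggests it is pivoting; I'll press slightly more to feel flat contact.

carry_out([
  [0.5, 0, 1, 0],
  [0.5, 0, 1, 0],
  [0.5, 0, 1, 0],
  [0, 0, 0, 0],
  [0, 0, 0, 0],
  [0, 0, 0, 0],
  [0, 0, 0, 0],
  [0, 0, 0, 0],
  [0, 0, 0, 0],
  [0, 0, 0, 0],
])

```text
t: 16.4
ee_pos: [0.5121, 0.0604, 0.1332]
tool_rot: [[0.989, -0.149, -0.001], [-0.149, -0.989, 0.0], [-0.001, 0.0, -1.0]]
force: [-10.0, 2.2, 17.3]
width: 0.0305
```

```bash
python3 - <<'E'
from h import *
s=status.sense(); p=np.load('p.npy'); O,u,v,n=wheel(p); c=s['ee_pos']+[0,0,.0035]-O
print(s['ee_pos'],'u v h',c@u,c@v,c@n,'F u v n',s['force']@u,s['force']@v,s['force']@n)
E
```

```text
[0.51206676 0.06042399 0.13317453] u v h -0.0497745800662094 0.001147035866826204 0.011123939546530319 F u v n -0.19635097709560334 0.2445991676515522 20.038200030874183
```

carry_out([
  [-1, 0, -1.7, 0],
  [-3.5, 0, -6.1, 0],
  [-4, 0, -7, 0],
  [-5, 0, -8.7, 0],
  [-5, 0, -8.7, 0],
  [-5, 0, -8.7, 0],
  [-5, 0, -8.7, 0],
  [0, 30, -5, 0],
  [0, 40, -5, 0],
  [0, 40, 0, 0],
], grip_force=15)

```text
t: 17.4
ee_pos: [0.4682, -0.0451, 0.1935]
tool_rot: [[0.989, -0.148, 0.002], [-0.148, -0.989, -0.0], [0.002, 0.0, -1.0]]
force: [1.1, -0.4, -0.8]
width: 0.0299
```

carry_out([
  [0, 0, 0, 0],
  [0, 0, 0, 0],
  [0, 0, 0, 0],
  [0, 0, 0, 0],
  [0, 0, 0, 0],
  [0, 0, 0, 0],
  [0, 0, 0, 0],
  [0, 0, 0, 0],
  [0, 0, 0, 0],
  [0, 0, 0, 0],
])

```text
t: 18.4
ee_pos: [0.4683, -0.0442, 0.1923]
tool_rot: [[0.989, -0.15, 0.0], [-0.15, -0.989, 0.0], [0.0, -0.0, -1.0]]
force: [-0.4, -0.2, -0.3]
width: 0.03
```

```bash
python3 - <<'E'
from h import *; import cv2
im=optics.get_image('scene')[:,:,::-1]
s=status.sense(); q=scene.proj(s['ee_pos'])[0]; print(s['t'],s['ee_pos'],s['force'],s['width'],q)
x,y=(q-[50,55]).astype(int); print(x,y)
cv2.imwrite('pics/s5.png',cv2.resize(im[y:y+100,x:x+100],None,fx=6,fy=6,interpolation=2)); cv2.imwrite('pics/s5full.png',im)
E
```

```text
18.45 [ 0.46827439 -0.04422769  0.19232559] [ 0.2990189   0.61359402 -0.52863085] 0.030088678408280667 [353.94542774 175.3733705 ]
303 120
```

View pics/s5.png

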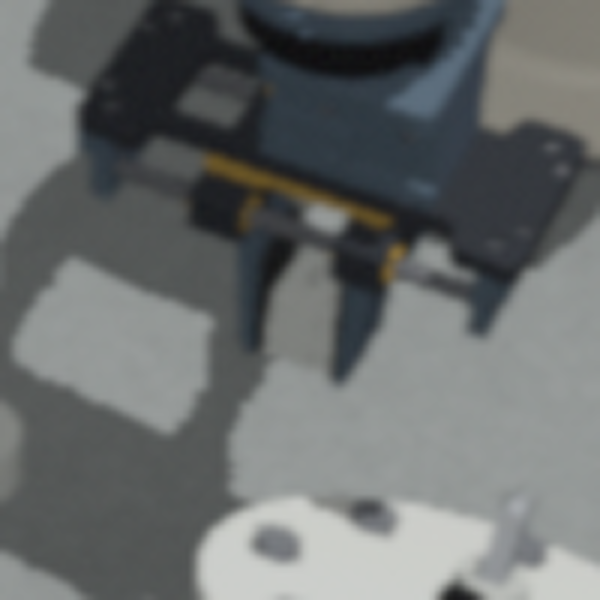

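View 9: the collar is between the pads, grey end face around crop (305,310), lower edge at y~367 and fingertips at ~(250,345)/(340,378). I'll compare the profile with tilt hypotheses.

```bash
python3 - <<'E'
from h import *; import cv2
im=cv2.imread('pics/s5full.png'); X0,Y0=303,120
g=cv2.resize(im[Y0:Y0+100,X0:X0+100],None,fx=6,fy=6,interpolation=2).mean(2)
for y in range(236,392,6):
    x=int(310-(y-300)*.1); print(y,x,g[y-3:y+3,x-12:x+13].mean().round(0),end=' | ')
print()
s=status.sense(); tcp=np.array([.46827,-.04423,.19233]); R=s['tool_rot']; ux=R[:,0]; up=np.array([0,0,1.])
C=tcp+.010*up; cr=lambda P:((scene.proj(P)[0]-[X0,Y0]+.5)*6-.5).round(0)
for t in(0,15,30,40):
    a=np.radians(t); ex=ux*np.cos(a)+up*np.sin(a); ez=-ux*np.sin(a)+up*np.cos(a)
    for sl in(0,.005):
        c=C-(.0065-sl)*ez
        print(t,sl,*[k+str(cr(c+.022*i*ex+.016*j*ez)) for k,i,j in(('farbot',1,-1),('fartop',1,1),('neartop',-1,1))])
E
```

```text
236 316 73.0 | 242 315 70.0 | 248 315 88.0 | 254 314 111.0 | 260 314 120.0 | 266 313 119.0 | 272 312 118.0 | 278 312 117.0 | 284 311 120.0 | 290 311 124.0 | 296 310 127.0 | 302 309 127.0 | 308 309 127.0 | 314 308 126.0 | 320 308 126.0 | 326 307 125.0 | 332 306 126.0 | 338 306 126.0 | 344 305 126.0 | 350 305 125.0 | 356 304 125.0 | 362 303 129.0 | 368 303 138.0 | 374 302 146.0 | 380 302 149.0 | 386 301 150.0 | 
0 0 farbot[284. 392.] fartop[289. 340.] neartop[333. 266.]
0 0.005 farbot[285. 384.] fartop[289. 331.] neartop[334. 258.]
15 0 farbot[280. 390.] fartop[293. 325.] neartop[334. 273.]
15 0.005 farbot[282. 380.] fartop[295. 315.] neartop[336. 263.]
30 0 farbot[278. 383.] fartop[298. 310.] neartop[333. 284.]
30 0.005 farbot[281. 372.] fartop[301. 298.] neartop[336. 272.]
40 0 farbot[277. 376.] fartop[302. 300.] neartop[331. 292.]
40 0.005 farbot[281. 364.] fartop[306. 288.] neartop[335. 280.]
```

Observed edges (bottom ~367, far-top ~288, near-top ~252) match a tilt of 27±5° with ~6 mm slip, so the collar is well aligned with the lean. Now the insertion.

```bash
python3 - <<'E'
import subprocess; from h import *
p=np.load('p.npy'); O,u,v,n=wheel(p); d=np.array([0,0,.0095])
a=[]
for P,k in((np.array([.48,-.02,.26]),3),(O+.095*n-d,7),(O+.065*n-d,10)): a+=[*map(str,P.round(4)),'-98.6',str(k)]
print(a); print(subprocess.run(['python3','go.py']+a,capture_output=True,text=True).stdout)
E
```

```text
['0.48', '-0.02', '0.26', '-98.6', '3', '0.513', '0.0591', '0.2247', '-98.6', '7', '0.5277', '0.0562', '0.1987', '-98.6', '10']
now 18.45 [ 0.4683 -0.0442  0.1923] -98.6 0.0301 [-13.  17. 100.   0.  63.  86.]
[[2.7, -8.6, -22.6, -0.0], [2.7, -8.6, -22.6, -0.0], [2.7, -8.6, -22.6, -0.0], [3.0, -11.9, 5.0, 0.0], [3.0, -11.9, 5.0, 0.0], [3.0, -11.9, 5.0, 0.0], [3.0, -11.9, 5.0, 0.0], [3.0, -11.9, 5.0, 0.0], [3.0, -11.9, 5.0, 0.0], [3.0, -11.9, 5.0, 0.0]]
[[1.5, 0.1, 2.6, 0.0], [1.5, 0.1, 2.6, 0.0], [1.5, 0.1, 2.6, 0.0], [1.5, 0.1, 2.6, 0.0], [1.5, 0.1, 2.6, 0.0], [1.5, 0.1, 2.6, 0.0], [1.5, 0.1, 2.6, 0.0], [1.5, 0.1, 2.6, 0.0], [1.5, 0.1, 2.6, 0.0], [1.5, 0.1, 2.6, 0.0]]
```

carry_out([
  [2.7, -8.6, -22.6, 0],
  [2.7, -8.6, -22.6, 0],
  [2.7, -8.6, -22.6, 0],
  [3, -11.9, 5, 0],
  [3, -11.9, 5, 0],
  [3, -11.9, 5, 0],
  [3, -11.9, 5, 0],
  [3, -11.9, 5, 0],
  [3, -11.9, 5, 0],
  [3, -11.9, 5, 0],
])

```text
t: 19.45
ee_pos: [0.5137, 0.0603, 0.2245]
tool_rot: [[0.989, -0.149, -0.0], [-0.149, -0.989, -0.0], [-0.0, 0.0, -1.0]]
force: [-0.3, -0.7, -0.1]
width: 0.0299
```

carry_out([
  [1.5, 0, 2.6, 0],
  [1.5, 0, 2.6, 0],
  [1.5, 0, 2.6, 0],
  [1.5, 0, 2.6, 0],
  [0, 0, 0, 0],
  [0, 0, 0, 0],
  [1.5, 0, 2.6, 0],
  [1.5, 0, 2.6, 0],
  [0, 0, 0, 0],
  [0, 0, 0, 0],
])

```text
t: 20.45
ee_pos: [0.5222, 0.058, 0.2094]
tool_rot: [[0.989, -0.149, -0.0], [-0.149, -0.989, 0.0], [-0.0, 0.0, -1.0]]
force: [-0.6, 0.6, 0.0]
width: 0.03
```

```bash
cat > st.py <<'E'
from h import *
s=status.sense(); p=np.load('p.npy'); O,u,v,n=wheel(p); c=s['ee_pos']+[0,0,.0095]-O; F=s['force']
print(s['t'],'u v h',(c@u).round(4),(c@v).round(4),(c@n).round(4),'F u v n',(F@u).round(1),(F@v).round(1),(F@n).round(1),'M',s['torque'].round(2),'w',round(s['width'],4))
E
python3 st.py
```

```text
20.45 u v h 0.0004 0.0007 0.0771 F u v n -0.6 0.5 0.3 M [ 0.05  0.06 -0.02] w 0.03
```

carry_out([
  [1.5, 0, 2.6, 0],
  [1.5, 0, 2.6, 0],
  [0, 0, 0, 0],
  [1.5, 0, 2.6, 0],
  [0, 0, 0, 0],
  [0, 0, 0, 0],
  [0, 0, 0, 0],
  [0, 0, 0, 0],
  [0, 0, 0, 0],
  [0, 0, 0, 0],
])

```text
t: 21.45
ee_pos: [0.5262, 0.0574, 0.2023]
tool_rot: [[0.989, -0.149, -0.001], [-0.149, -0.989, 0.0], [-0.001, -0.0, -1.0]]
force: [-8.0, 1.0, 13.5]
width: 0.0297
```

```bash
python3 st.py
```

```text
21.45 u v h 0.0002 0.0009 0.0689 F u v n -0.2 -0.6 15.7 M [0.18 1.37 0.03] w 0.0297
```

carry_out([
  [0.9, 0, -0.5, 0],
  [0.9, 0, -0.5, 0],
  [0.9, 0, -0.5, 0],
  [0, 0, 0, 0],
  [0, 0, 0, 0],
  [0, 0, 0, 0],
  [0, 0, 0, 0],
  [0, 0, 0, 0],
  [0, 0, 0, 0],
  [0, 0, 0, 0],
])

```text
t: 22.45
ee_pos: [0.5296, 0.0569, 0.2034]
tool_rot: [[0.989, -0.149, 0.0], [-0.149, -0.989, 0.0], [0.0, -0.0, -1.0]]
force: [-2.5, 0.5, 5.2]
width: 0.0299
```

```bash
python3 st.py
```

```text
22.45 u v h 0.0038 0.001 0.0682 F u v n 0.4 -0.0 5.8 M [0.16 0.3  0.06] w 0.0299
```

carry_out([
  [0.9, 0, -0.5, 0],
  [0.9, 0, -0.5, 0],
  [0, 0, 0, 0],
  [0, 0, 0, 0],
  [0.5, 0, 0.9, 0],
  [0.5, 0, 0.9, 0],
  [0, 0, 0, 0],
  [0, 0, 0, 0],
  [0, 0, 0, 0],
  [0, 0, 0, 0],
])

```text
t: 23.45
ee_pos: [0.5319, 0.0565, 0.2032]
tool_rot: [[0.989, -0.149, 0.0], [-0.149, -0.989, 0.0], [0.0, -0.0, -1.0]]
force: [-8.6, 0.5, 18.4]
width: 0.03
```

```bash
python3 st.py
```

```text
23.45 u v h 0.0058 0.0011 0.0669 F u v n 1.8 -1.2 20.3 M [0.05 1.46 0.02] w 0.03
```

```bash
python3 - <<'E'
from h import *; import cv2
im=optics.get_image('scene')[:,:,::-1]; cv2.imwrite('pics/s6full.png',im)
s=status.sense(); q=scene.proj(s['ee_pos'])[0]; x,y=(q-[37,37]).astype(int); print(q,x,y)
p=np.load('p.npy'); print([((scene.proj(wp(p,0,0,h))[0]-[x,y]+.5)*8).round(0) for h in(.025,.06)])
cv2.imwrite('pics/s6.png',cv2.resize(im[y:y+75,x:x+75],None,fx=8,fy=8,interpolation=2))
E
```

```text
[389.37770597 202.42336933] 352 165
[array([265., 403.]), array([302., 297.])]
```

View pics/s6.png

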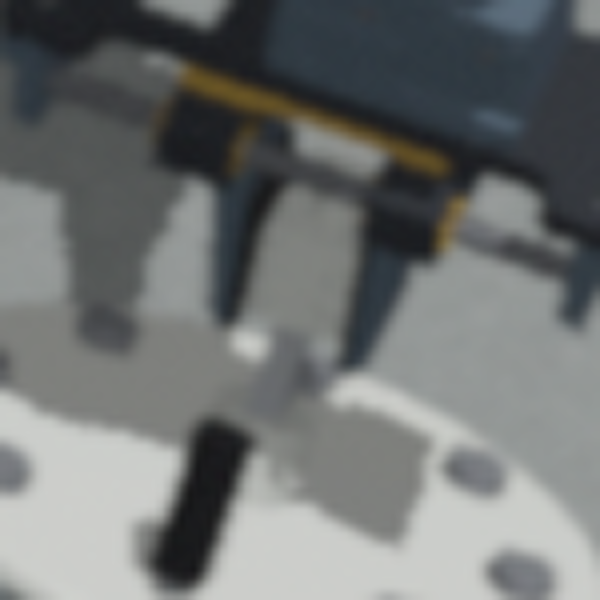

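View 10: the spindle enters under the collar's end-face bottom edge (crop y~345), and collar and spindle columns agree at x~290, so it is centred sideways. The tip is probably in the slot's mouth. I'll probe along u for the walls.

carry_out([
  [-0.8, 0, -1.4, 0],
  [0.9, 0, -0.5, 0],
  [0.9, 0, -0.5, 0],
  [0.9, 0, -0.5, 0],
  [0.9, 0, -0.5, 0],
  [0, 0, 0, 0],
  [0, 0, 0, 0],
  [0, 0, 0, 0],
  [0, 0, 0, 0],
  [0, 0, 0, 0],
])

```text
t: 24.5
ee_pos: [0.5349, 0.0561, 0.2058]
tool_rot: [[0.989, -0.15, -0.0], [-0.15, -0.989, 0.0], [-0.0, -0.0, -1.0]]
force: [-0.3, 0.3, 0.1]
width: 0.0303
```

```bash
python3 st.py
```

```text
24.5 u v h 0.0097 0.0012 0.0676 F u v n -0.2 0.2 0.2 M [0.06 0.04 0.02] w 0.0303
```

carry_out([
  [0.5, 0, 0.9, 0],
  [0.5, 0, 0.9, 0],
  [0.5, 0, 0.9, 0],
  [0, 0, 0, 0],
  [0, 0, 0, 0],
  [0, 0, 0, 0],
  [0, 0, 0, 0],
  [0, 0, 0, 0],
  [0, 0, 0, 0],
  [0, 0, 0, 0],
])

```text
t: 25.5
ee_pos: [0.5366, 0.0558, 0.2033]
tool_rot: [[0.989, -0.15, 0.0], [-0.15, -0.989, -0.0], [0.0, -0.0, -1.0]]
force: [3.5, -1.6, 2.7]
width: 0.0297
```

```bash
python3 st.py
```

```text
25.5 u v h 0.0099 0.0013 0.0646 F u v n 4.6 -0.9 0.5 M [-0.2  -0.62 -0.05] w 0.0297
```

carry_out([
  [0.9, 0, -0.5, 0],
  [0.5, 0, 0.9, 0],
  [0.5, 0, 0.9, 0],
  [0.5, 0, 0.9, 0],
  [0.5, 0, 0.9, 0],
  [0, 0, 0, 0],
  [0, 0, 0, 0],
  [0, 0, 0, 0],
  [0, 0, 0, 0],
  [0, 0, 0, 0],
])

```text
t: 26.5
ee_pos: [0.5399, 0.055, 0.2002]
tool_rot: [[0.989, -0.15, 0.001], [-0.15, -0.989, -0.001], [0.001, 0.001, -1.0]]
force: [4.4, -5.1, 2.5]
width: 0.0302
```

```bash
python3 st.py
```

```text
26.5 u v h 0.0113 0.0011 0.0601 F u v n 5.8 -4.1 -0.5 M [-0.74 -0.92  0.03] w 0.0302
```

It is entering. I'll follow the side forces and go on down.

carry_out([
  [0.8, 0.5, -0.5, 0],
  [0.7, 0.3, 1.1, 0],
  [0.7, 0, 1.2, 0],
  [0.7, 0, 1.2, 0],
  [0.7, 0, 1.2, 0],
  [0.7, 0, 1.2, 0],
  [0, 0, 0, 0],
  [0, 0, 0, 0],
  [0, 0, 0, 0],
  [0, 0, 0, 0],
])

```text
t: 27.5
ee_pos: [0.5434, 0.0539, 0.1945]
tool_rot: [[0.989, -0.149, -0.0], [-0.149, -0.989, -0.0], [-0.0, 0.0, -1.0]]
force: [1.7, -3.2, -3.6]
width: 0.0301
```

```bash
python3 st.py
```

```text
27.5 u v h 0.0116 0.0007 0.0535 F u v n 0.1 -2.8 -4.3 M [-0.39 -0.47  0.06] w 0.0301
```

carry_out([
  [0.5, 0.3, 1.2, 0],
  [0.7, 0.2, 1.2, 0],
  [0.7, 0, 1.2, 0],
  [0.7, 0, 1.2, 0],
  [0.7, 0, 1.2, 0],
  [0.7, 0, 1.2, 0],
  [0.7, 0, 1.2, 0],
  [0, 0, 0, 0],
  [0, 0, 0, 0],
  [0, 0, 0, 0],
])

```text
t: 28.5
ee_pos: [0.5474, 0.053, 0.1869]
tool_rot: [[0.989, -0.149, -0.001], [-0.149, -0.989, 0.0], [-0.001, -0.0, -1.0]]
force: [-7.3, 1.5, 17.8]
width: 0.0302
```

```bash
python3 st.py
```

```text
28.5 u v h 0.0113 0.0006 0.0448 F u v n 2.4 0.1 19.1 M [0.21 1.33 0.03] w 0.0302
```

carry_out([
  [0, 0, 0, 0],
  [0, 0, 0, 0],
  [0.5, 0, 0.9, 0],
  [0.5, 0, 0.9, 0],
  [0.5, 0, 0.9, 0],
  [0, 0, 0, 0],
  [0, 0, 0, 0],
  [0, 0, 0, 0],
  [0, 0, 0, 0],
  [0, 0, 0, 0],
], grip_force=35)

```text
t: 29.5
ee_pos: [0.548, 0.0529, 0.1852]
tool_rot: [[0.989, -0.149, -0.001], [-0.149, -0.989, 0.0], [-0.001, -0.0, -1.0]]
force: [-18.9, 1.4, 41.2]
width: 0.0299
```

```bash
python3 st.py
```

```text
29.5 u v h 0.0111 0.0007 0.043 F u v n 4.3 -2.2 45.1 M [0.34 3.58 0.03] w 0.0299
```

carry_out([
  [-0.5, 0, -0.9, 0],
  [-0.5, 0, -0.9, 0],
  [0, 0, 0, 0],
  [0, 0, 0, 0],
  [0, 0, -5, 0],
  [0, 0, -12, 0],
  [0, 0, -18, 0],
  [0, 0, -18, 0],
  [0, 0, -10, 0],
  [0, 0, 0, 0],
], hand=45, grip_force=15)

```text
t: 30.5
ee_pos: [0.5492, 0.0527, 0.25]
tool_rot: [[0.989, -0.15, 0.003], [-0.15, -0.989, -0.0], [0.003, -0.0, -1.0]]
force: [-0.0, -0.3, -0.1]
width: 0.0449
```

```bash
python3 st.py; python3 - <<'E'
from h import *; import cv2
im=optics.get_image('scene')[:,:,::-1]; cv2.imwrite('pics/s7full.png',im)
x,y=345,160
p=np.load('p.npy')
print([((scene.proj(wp(p,0,0,h))[0]-[x,y]+.5)*8).round(0) for h in(.025,.041,.06)])
a=-.09
print('home far face corners + top near', [((scene.proj(wp(p,0,0,h)+ (wp(p,1,a,0)-wp(p,0,0,0))*i*.022+(wp(p,1,a+np.pi/2,0)-wp(p,0,0,0))*j*.015)[0]-[x,y]+.5)*8).round(0).tolist() for i,j,h in((1,-1,.025),(1,1,.025),(1,-1,.057),(1,1,.057),(-1,-1,.057),(-1,1,.057))])
cv2.imwrite('pics/s7.png',cv2.resize(im[y:y+75,x:x+75],None,fx=8,fy=8,interpolation=2))
E
```

```text
30.5 u v h 0.0445 0.0006 0.0985 F u v n -0.0 -0.3 -0.1 M [-0.    0.07 -0.06] w 0.0449
[array([321., 443.]), array([338., 395.]), array([358., 337.])]
home far face corners + top near [[354.0, 489.0], [255.0, 450.0], [389.0, 390.0], [289.0, 352.0], [419.0, 340.0], [322.0, 304.0]]
```

View pics/s7.png

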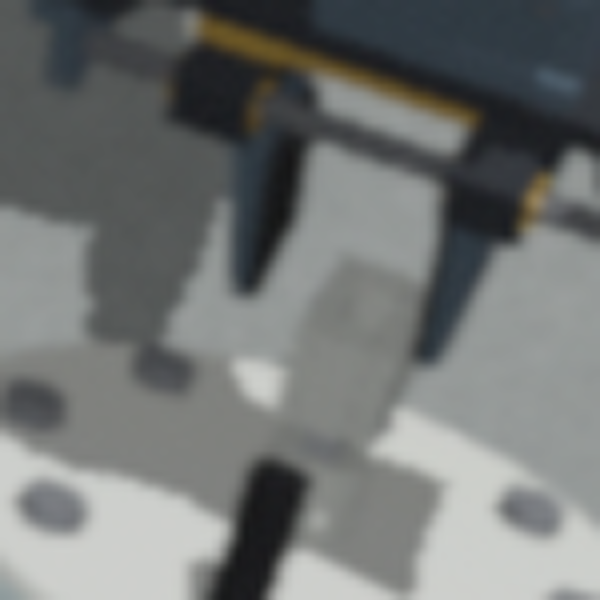

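View 11: the collar is on the spindle and aligned, but its far bottom edge is at crop (285,435)-(380,450) against a predicted home of (255,450)-(354,489). That leaves it ~12–14 mm short. I'll push from above with the fingertips either side of the spindle.

```bash
python3 - <<'E'
import subprocess; from h import *
p=np.load('p.npy'); O,u,v,n=wheel(p); ux=status.sense()['tool_rot'][:,0]
a=[]
for P,k in((O+.082*n-.014*ux,6),(O+.070*n-.014*ux,4)): a+=[*map(str,P.round(4)),'-97',str(k)]
print(a); print(subprocess.run(['python3','go.py']+a,capture_output=True,text=True).stdout)
E
```

```text
['0.5055', '0.0599', '0.2229', '-97', '6', '0.5114', '0.0588', '0.2125', '-97', '4']
now 30.55 [0.5487 0.0527 0.2488] -98.6 0.0447 [-1. 20. 85. -0. 75. 98.]
[[-7.3, -0.1, 4.3, -0.3], [-7.3, -0.1, 4.3, -0.3], [-7.3, -0.2, 4.3, -0.3], [-7.3, -0.2, 4.3, -0.3], [-7.3, -0.2, 4.3, -0.3], [-7.3, -0.3, 4.3, -0.3], [1.5, 0.1, 2.6, 0.0], [1.5, 0.1, 2.6, 0.0], [1.5, 0.1, 2.6, 0.0], [1.5, 0.1, 2.6, 0.0]]
```

carry_out([
  [-9, 0, 0, -0.3],
  [-9, 0, 0, -0.3],
  [-9, 0, 0, -0.3],
  [-9, 0, 4, -0.3],
  [-8, -1, 8, -0.3],
  [0, 0, 8, 0],
  [0, 0, 6, 0],
  [1.5, 0, 2.6, 0],
  [1.5, 0, 2.6, 0],
  [0, 0, 0, 0],
], hand=20)

```text
t: 31.55
ee_pos: [0.508, 0.0593, 0.2168]
tool_rot: [[0.992, -0.124, -0.001], [-0.124, -0.992, -0.0], [-0.001, 0.0, -1.0]]
force: [-0.2, 0.9, 1.3]
width: 0.0202
```

carry_out([
  [1.5, 0, 2.6, 0],
  [1.5, 0, 2.6, 0],
  [0, 0, 0, 0],
  [0, 0, 0, 0],
  [0, 0, 0, 0],
  [0, 0, 0, 0],
  [0, 0, 0, 0],
  [0, 0, 0, 0],
  [0, 0, 0, 0],
  [0, 0, 0, 0],
])

```text
t: 32.55
ee_pos: [0.5105, 0.0591, 0.2119]
tool_rot: [[0.992, -0.124, -0.001], [-0.124, -0.992, 0.0], [-0.001, 0.0, -1.0]]
force: [-6.2, 0.7, 3.6]
width: 0.0202
```

```bash
sed -i 's/\[0,0,.0095\]-O/0-O/' st.py; python3 st.py
```

```text
32.55 u v h -0.0133 -0.0005 0.0769 F u v n -3.6 -0.5 6.2 M [-0.03  1.02 -0.05] w 0.0202
```

carry_out([
  [0.7, 0, 1.2, 0],
  [0.7, 0, 1.2, 0],
  [0.7, 0, 1.2, 0],
  [0.7, 0, 1.2, 0],
  [0, 0, 0, 0],
  [0, 0, 0, 0],
  [0, 0, 0, 0],
  [0, 0, 0, 0],
  [0, 0, 0, 0],
  [0, 0, 0, 0],
])

```text
t: 33.55
ee_pos: [0.5126, 0.0587, 0.2069]
tool_rot: [[0.992, -0.124, -0.002], [-0.124, -0.992, -0.0], [-0.002, 0.0, -1.0]]
force: [-9.5, -0.2, 4.3]
width: 0.0199
```

```bash
python3 st.py
```

```text
33.55 u v h -0.0139 -0.0004 0.0715 F u v n -5.9 -2.0 8.3 M [-0.09  1.69 -0.14] w 0.0199
```

carry_out([
  [0.5, 0, 1.3, 0],
  [0.7, 0, 1.2, 0],
  [0.7, 0, 1.2, 0],
  [0.7, 0, 1.2, 0],
  [0.7, 0, 1.2, 0],
  [0, 0, 0, 0],
  [0, 0, 0, 0],
  [0, 0, 0, 0],
  [0, 0, 0, 0],
  [0, 0, 0, 0],
])

```text
t: 34.55
ee_pos: [0.5171, 0.0584, 0.2017]
tool_rot: [[0.992, -0.124, 0.001], [-0.124, -0.992, -0.0], [0.001, -0.0, -1.0]]
force: [-5.9, 0.3, 14.9]
width: 0.0202
```

```bash
python3 st.py
```

```text
34.55 u v h -0.0127 0.0001 0.0648 F u v n 2.3 -0.9 15.8 M [-0.11  1.09 -0.1 ] w 0.0202
```

carry_out([
  [0.5, 0, 1, 0],
  [0.5, 0, 1, 0],
  [0, 0, 0, 0],
  [0, 0, 0, 0],
  [0, 0, 0, 0],
  [0, 0, 0, 0],
  [0, 0, -5, 0],
  [-2, 0, -15, 0],
  [-3, 0, -25, 0],
  [-3, 0, -25, 0],
])

```text
t: 35.55
ee_pos: [0.51, 0.0592, 0.2696]
tool_rot: [[0.992, -0.124, -0.001], [-0.124, -0.992, 0.0], [-0.001, 0.0, -1.0]]
force: [0.5, -0.8, 0.6]
width: 0.0202
```

```bash
python3 st.py; python3 - <<'E'
from h import *; import cv2
im=optics.get_image('scene')[:,:,::-1]; cv2.imwrite('pics/s8full.png',im)
x,y=345,170
p=np.load('p.npy'); a=-.09
print('home far face corners + top near', [((scene.proj(wp(p,0,0,h)+ (wp(p,1,a,0)-wp(p,0,0,0))*i*.022+(wp(p,1,a+np.pi/2,0)-wp(p,0,0,0))*j*.015)[0]-[x,y]+.5)*8).round(0).tolist() for i,j,h in((1,-1,.025),(1,1,.025),(1,-1,.057),(1,1,.057),(-1,-1,.057),(-1,1,.057))])
cv2.imwrite('pics/s8.png',cv2.resize(im[y:y+75,x:x+75],None,fx=8,fy=8,interpolation=2))
E
```

```text
35.55 u v h 0.0151 -0.0005 0.1271 F u v n 0.8 -0.7 0.2 M [ 0.08 -0.01 -0.02] w 0.0202
home far face corners + top near [[354.0, 409.0], [255.0, 370.0], [389.0, 310.0], [289.0, 272.0], [419.0, 260.0], [322.0, 224.0]]
```

View pics/s8.png

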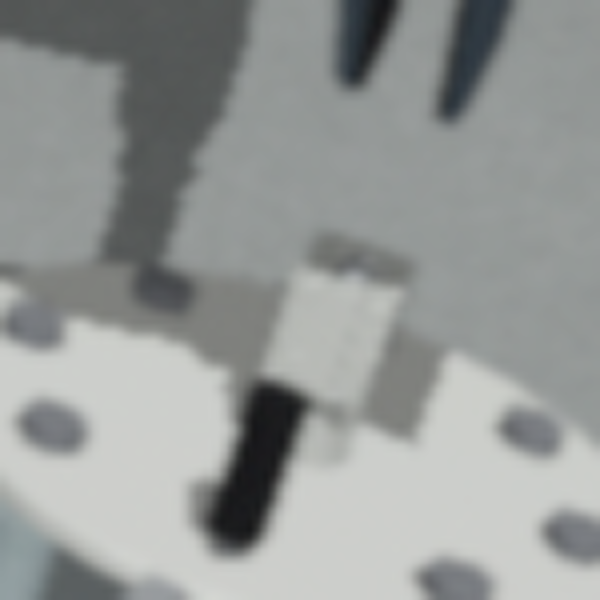

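View 12 (the last allowed): the collar's far face runs (290,270)-(410,290) at the top and (265,370)-(355,400) at the bottom. Predicted home is (289,272)-(389,310) and (255,370)-(354,409), so it is home. The handle base at (230,535) gives a wheel angle of about -0.09. Back to the handle.

```bash
python3 - <<'E'
import subprocess; from h import *
p=np.load('p.npy'); P=wp(p,.085,-.09,.036)-[0,0,.009]; a=[]
for Q,k in((P+[0,0,.06],7),(P,6)): a+=[*map(str,Q.round(4)),'-101',str(k)]
print(subprocess.run(['python3','go.py']+a,capture_output=True,text=True).stdout)
E
```

```text
now 35.6 [0.5113 0.0593 0.2737] -97.09 0.02 [-0. 16. 88.  0. 76. 97.]
[[15.0, -0.1, -0.4, 0.6], [15.0, -0.2, -0.4, 0.6], [15.0, -0.4, -0.4, 0.6], [15.0, -0.5, -0.4, 0.6], [15.0, -0.7, -0.4, 0.6], [14.9, -0.8, -0.4, 0.6], [14.9, -1.0, -0.4, 0.6], [0.0, 0.0, 10.0, -0.0], [0.0, 0.0, 10.0, -0.0], [0.0, 0.0, 10.0, -0.0]]
[[0.0, 0.0, 10.0, -0.0], [0.0, 0.0, 10.0, -0.0], [0.0, 0.0, 10.0, -0.0]]
```

carry_out([
  [15, 0, 0, 0.6],
  [15, 0, 0, 0.6],
  [15, -0.5, -1, 0.6],
  [15, -0.5, -1, 0.6],
  [15, -0.7, -1, 0.6],
  [15, -1, 0, 0.6],
  [15, -1, 0, 0.6],
  [0, 0, 10, 0],
  [0, 0, 10, 0],
  [0, 0, 10, 0],
], hand=45)

```text
t: 36.6
ee_pos: [0.6135, 0.0467, 0.2407]
tool_rot: [[0.981, -0.196, -0.001], [-0.196, -0.981, 0.0], [-0.001, 0.0, -1.0]]
force: [-0.8, -0.1, -1.0]
width: 0.0453
```

carry_out([
  [0, 0, 10, 0],
  [0, 0, 10, 0],
  [0, 0, 10, 0],
  [0, 0, 0, 0],
  [0, 0, 0, 0],
  [0, 0, 0, 0],
  [0, 0, 0, 0],
  [0, 0, 0, 0],
  [0, 0, 0, 0],
  [0, 0, 0, 0],
])

```text
t: 37.6
ee_pos: [0.6145, 0.0466, 0.2121]
tool_rot: [[0.981, -0.196, 0.0], [-0.196, -0.981, 0.0], [0.0, -0.0, -1.0]]
force: [0.3, 0.3, -0.4]
width: 0.0449
```

carry_out([
  [0, 0, 0, 0],
  [0, 0, 0, 0],
  [0, 0, 0, 0],
  [0, 0, 0, 0],
  [0, 0, 0, 0],
  [0, 0, 0, 0],
  [0, 0, 0, 0],
  [0, 0, 0, 0],
  [0, 0, 0, 0],
  [0, 0, 0, 0],
], hand=0, grip_force=15)

```text
t: 38.6
ee_pos: [0.6144, 0.0466, 0.212]
tool_rot: [[0.981, -0.196, -0.0], [-0.196, -0.981, 0.0], [-0.0, 0.0, -1.0]]
force: [-1.1, 0.0, 0.1]
width: 0.0176
```

```bash
python3 turn.py -.09 1.11 15; python3 go.py .6 0 .2 -101 1|head -1
```

```text
t 38.6 meas-model start [-0.001  -0.0004 -0.0044] force [-1.1  0.   0.1] end [ 0.5595 -0.0275  0.193 ]
[[0, 7, 0, 0], [0, 7, 0, 0], [0, 6, 0, 0], [-2, 7, 1, 0], [-1, 7, 1, 0], [-2, 6, 1, 0], [-2, 6, 1, 0], [-3, 6, 2, 0], [-4, 6, 2, 0], [-3, 5, 2, 0]]
[[-4, 5, 2, 0], [-4, 5, 3, 0], [-5, 4, 3, 0], [-5, 4, 2, 0], [-5, 3, 3, 0]]
now 38.6 [0.6144 0.0466 0.212 ] -101.3 0.0176 [ -1.  28.  79.   0.  74. 100.]
```

```bash
python3 turn.py -.09 6.283 80
```

```text
t 38.6 meas-model start [-0.001  -0.0004 -0.0044] force [-1.1  0.   0.1] end [0.6142 0.0394 0.2166]
[[0, 7, 0, 0], [0, 7, 0, 0], [0, 6, 0, 0], [-1, 7, 1, 0], [-2, 6, 1, 0], [-2, 7, 1, 0], [-2, 6, 1, 0], [-3, 6, 2, 0], [-3, 6, 2, 0], [-4, 5, 2, 0]]
[[-4, 5, 2, 0], [-4, 5, 3, 0], [-5, 4, 2, 0], [-5, 3, 3, 0], [-5, 4, 3, 0], [-5, 3, 3, 0], [-6, 2, 4, 0], [-5, 2, 3, 0], [-6, 1, 3, 0], [-6, 1, 3, 0]]
[[-6, 0, 4, 0], [-6, 0, 3, 0], [-5, -1, 4, 0], [-6, -2, 3, 0], [-6, -1, 3, 0], [-5, -3, 3, 0], [-6, -3, 3, 0], [-5, -3, 3, 0], [-4, -4, 3, 0], [-5, -4, 3, 0]]
[[-4, -5, 2, 0], [-4, -5, 2, 0], [-4, -5, 2, 0], [-3, -6, 2, 0], [-3, -6, 2, 0], [-2, -6, 1, 0], [-2, -7, 1, 0], [-1, -6, 1, 0], [-1, -7, 0, 0], [-1, -7, 1, 0]]
[[0, -7, 0, 0], [1, -6, 0, 0], [0, -7, -1, 0], [2, -7, -1, 0], [2, -6, -1, 0], [2, -6, -1, 0], [2, -6, -2, 0], [3, -6, -1, 0], [4, -6, -2, 0], [4, -5, -3, 0]]
[[4, -5, -2, 0], [4, -4, -3, 0], [5, -4, -2, 0], [5, -3, -3, 0], [5, -3, -3, 0], [6, -3, -3, 0], [5, -2, -4, 0], [6, -2, -3, 0], [6, 0, -3, 0], [6, -1, -4, 0]]
[[5, 0, -3, 0], [6, 1, -3, 0], [6, 1, -4, 0], [6, 2, -3, 0], [5, 2, -3, 0], [6, 3, -3, 0], [5, 3, -3, 0], [5, 3, -3, 0], [4, 4, -3, 0], [5, 5, -2, 0]]
[[4, 5, -3, 0], [4, 5, -2, 0], [3, 6, -2, 0], [3, 6, -1, 0], [2, 6, -2, 0], [2, 6, -1, 0], [2, 7, -1, 0], [1, 6, -1, 0], [1, 7, 0, 0], [0, 7, 0, 0]]
```

carry_out([
  [0, 7, 0, 0],
  [0, 7, 0, 0],
  [0, 6, 0, 0],
  [-1, 7, 1, 0],
  [-2, 6, 1, 0],
  [-2, 7, 1, 0],
  [-2, 6, 1, 0],
  [-3, 6, 2, 0],
  [-3, 6, 2, 0],
  [-4, 5, 2, 0],
])

```text
t: 39.6
ee_pos: [0.585, -0.0122, 0.2017]
tool_rot: [[0.981, -0.196, -0.0], [-0.196, -0.981, 0.0], [-0.0, -0.0, -1.0]]
force: [2.8, 4.4, -7.3]
width: 0.0177
```

carry_out([
  [-4, 5, 2, 0],
  [-4, 5, 3, 0],
  [-5, 4, 2, 0],
  [-5, 3, 3, 0],
  [-5, 4, 3, 0],
  [-5, 3, 3, 0],
  [-6, 2, 4, 0],
  [-5, 2, 3, 0],
  [-6, 1, 3, 0],
  [-6, 1, 3, 0],
])

```text
t: 40.6
ee_pos: [0.5303, -0.0313, 0.173]
tool_rot: [[0.981, -0.196, 0.003], [-0.196, -0.981, 0.0], [0.003, -0.001, -1.0]]
force: [11.2, 7.1, -14.7]
width: 0.0175
```

```bash
python3 turn.py 1.503 1.6 1; python3 st.py
```

```text
t 40.6 meas-model start [-0.0003 -0.0006 -0.004 ] force [ 11.2   7.1 -14.7] end [ 0.5236 -0.0295  0.1729]
[[-7, 0, 4, 0]]
40.6 u v h -0.0009 -0.0854 0.0248 F u v n 1.0 9.1 -17.5 M [ 1.55 -1.97  0.04] w 0.0175
```

carry_out([
  [-6, -0.3, 4.5, 0],
  [-6, -0.2, 3.5, 0],
  [-5, -1, 4, 0],
  [-6, -2, 3, 0],
  [-6, -1, 3, 0],
  [-5, -3, 3, 0],
  [-6, -3, 3, 0],
  [-5, -3, 3, 0],
  [-4, -4, 3, 0],
  [-5, -4, 3, 0],
])

```text
t: 41.6
ee_pos: [0.4804, 0.0009, 0.1404]
tool_rot: [[0.981, -0.196, 0.0], [-0.196, -0.981, 0.0], [0.0, -0.0, -1.0]]
force: [-3.5, 6.0, 22.1]
width: 0.0177
```

carry_out([
  [-4, -5, 2, 0],
  [-4, -5, 2, 0],
  [-4, -5, 2, 0],
  [-3, -6, 2, 0],
  [-3, -6, 2, 0],
  [-2, -6, 1, 0],
  [-2, -7, 1, 0],
  [-1, -6, 1, 0],
  [-1, -7, 0, 0],
  [-1, -7, 1, 0],
])

```text
t: 42.6
ee_pos: [0.4682, 0.0643, 0.1265]
tool_rot: [[0.981, -0.196, 0.001], [-0.196, -0.981, -0.0], [0.001, 0.0, -1.0]]
force: [-1.7, -1.7, 25.2]
width: 0.0171
```

```bash
python3 turn.py 3.0965 3.2 1; python3 st.py
```

```text
t 42.6 meas-model start [-0.0009  0.0006 -0.0051] force [-1.7 -1.7 25.2] end [0.4708 0.0723 0.1317]
[[0, -9, 0, 0]]
42.6 u v h -0.0928 -0.0034 0.0242 F u v n 11.4 -2.0 22.5 M [-0.11  0.39  0.06] w 0.0171
```

carry_out([
  [0, -7, -0.7, 0],
  [1, -6, -0.7, 0],
  [0, -7, -1.2, 0],
  [2, -7, -1, 0],
  [2, -6, -1, 0],
  [2, -6, -1, 0],
  [2, -6, -2, 0],
  [3, -6, -1, 0],
  [4, -6, -2, 0],
  [4, -5, -3, 0],
])

```text
t: 43.6
ee_pos: [0.5002, 0.1215, 0.1398]
tool_rot: [[0.981, -0.196, 0.0], [-0.196, -0.981, 0.0], [0.0, -0.0, -1.0]]
force: [7.2, 0.0, -18.8]
width: 0.0181
```

carry_out([
  [4, -5, -2, 0],
  [4, -4, -3, 0],
  [5, -4, -2, 0],
  [5, -3, -3, 0],
  [5, -3, -3, 0],
  [6, -3, -3, 0],
  [5, -2, -4, 0],
  [6, -2, -3, 0],
  [6, 0, -3, 0],
  [6, -1, -4, 0],
])

```text
t: 44.6
ee_pos: [0.5562, 0.137, 0.1698]
tool_rot: [[0.981, -0.196, -0.001], [-0.196, -0.981, -0.0], [-0.001, 0.001, -1.0]]
force: [0.4, -9.2, -7.2]
width: 0.0176
```

```bash
python3 turn.py 4.69 4.7 1; python3 st.py
```

```text
t 44.6 meas-model start [-0.0003 -0.0002 -0.0034] force [ 0.4 -9.2 -7.2] end [0.5573 0.137  0.1736]
[[1, 0, 0, 0]]
44.6 u v h -0.0083 0.0848 0.0254 F u v n -1.7 -8.9 -7.3 M [-1.51 -0.13  0.02] w 0.0176
```

carry_out([
  [5, 0.3, -3, 0],
  [6, 1, -3, 0],
  [6, 1, -4, 0],
  [6, 2, -3, 0],
  [5, 2, -3, 0],
  [6, 3, -3, 0],
  [5, 3, -3, 0],
  [5, 3, -3, 0],
  [4, 4, -3, 0],
  [5, 5, -2, 0],
])

```text
t: 45.6
ee_pos: [0.6032, 0.1027, 0.1998]
tool_rot: [[0.981, -0.196, -0.001], [-0.196, -0.981, 0.0], [-0.001, -0.0, -1.0]]
force: [-9.7, 1.0, 7.8]
width: 0.0175
```

carry_out([
  [4, 5, -3, 0],
  [4, 5, -2, 0],
  [3, 6, -2, 0],
  [3, 6, -1, 0],
  [2, 6, -2, 0],
  [2, 6, -1, 0],
  [2, 7, -1, 0],
  [1, 6, -1, 0],
  [1, 7, 0, 0],
  [0, 7, 0, 0],
])

```text
t: 46.6
ee_pos: [0.613, 0.0385, 0.2126]
tool_rot: [[0.981, -0.196, 0.0], [-0.196, -0.981, 0.0], [0.0, -0.0, -1.0]]
force: [2.2, 1.5, -15.3]
width: 0.0178
```

```bash
python3 turn.py 6.283 6.3 1; python3 st.py
```

```text
t 46.6 meas-model start [-0.0012 -0.0009 -0.004 ] force [  2.2   1.5 -15.3] end [0.6139 0.038  0.2166]
[[0, 1, 0, 0]]
46.6 u v h 0.0776 -0.0011 0.0252 F u v n -6.0 1.9 -14.1 M [ 0.37 -0.33  0.09] w 0.0178
```

```bash
python3 - <<'E'
from h import *
p=np.load('p.npy')
for a in(-.1,0,.1): print(a,[scene.proj(wp(p,r,a,-.004))[0].round(1).tolist() for r in(.115,.125,.135)],[top.proj(wp(p,r,a,-.004))[0].round(1).tolist() for r in(.115,.135)])
E
```

```text
-0.1 [[369.6, 245.4], [368.5, 247.4], [367.3, 249.3]] [[277.3, 165.0], [277.7, 158.3]]
0 [[364.6, 243.3], [363.0, 245.0], [361.4, 246.8]] [[281.3, 165.7], [282.3, 159.0]]
0.1 [[359.9, 241.1], [357.8, 242.5], [355.8, 244.0]] [[285.2, 166.7], [287.0, 160.2]]
```

carry_out([
  [0, 0, 0, 0],
  [0, 0, 0, 0],
  [0, 0, 0, 0],
  [0, 0, -8, 0],
  [0, 0, -15, 0],
  [0, 0, -25, 0],
  [0, 0, -30, 0],
  [0, 0, -30, 0],
  [0, 0, 0, 0],
  [0, 0, 0, 0],
], hand=45)

```text
t: 47.6
ee_pos: [0.6132, 0.0391, 0.3216]
tool_rot: [[0.981, -0.196, 0.002], [-0.196, -0.981, -0.0], [0.002, -0.0, -1.0]]
force: [-0.4, 0.5, -1.2]
width: 0.0447
```

carry_out([
  [-20, 0, -10, 0],
  [-25, 0, -10, 0],
  [-25, 0, -10, 0],
  [-25, 0, -10, 0],
  [-25, 0, 0, 0],
  [-20, 0, 0, 0],
  [-20, 0, 0, 0],
  [0, 0, 0, 0],
  [0, 0, 0, 0],
  [0, 0, 0, 0],
])

```text
t: 48.6
ee_pos: [0.4565, 0.0702, 0.3603]
tool_rot: [[0.981, -0.196, -0.0], [-0.196, -0.981, -0.0], [-0.0, 0.0, -1.0]]
force: [-1.0, -0.8, -0.6]
width: 0.0448
```

```bash
python3 - <<'E'
from h import *; import cv2
im=optics.get_image('scene')[:,:,::-1]; cv2.imwrite('pics/s9full.png',im); old=cv2.imread('pics/s8full.png'); s=status.sense(); print(s['t'],s['ee_pos'],s['force'])
p=np.load('p.npy')
t=old[201:222,379:396]; r=cv2.matchTemplate(im[190:235,365:410],t,cv2.TM_CCOEFF_NORMED); _,m,_,l=cv2.minMaxLoc(r); print('collar patch shift px',l[0]+365-379,l[1]+190-201,m)
for P,n in((old,'old'),(im,'new')):
    b=(P.max(2)<60)[200:250,355:405]; y,x=np.nonzero(b); print(n,'handle centroid',x.mean()+355,y.mean()+200,len(x))
for a in(-.15,-.09,0,.1): print(a,scene.proj(wp(p,.085,a,.0285)),'collar far face c',scene.proj(wp(p,.022,a,.041)))
for nm,z in(('pics/scene0.png',0),):
    o=cv2.imread(nm); 
    for k,(x,y) in dict(spacer=(299,194),vial=(267,271),marker=(493,247),bottle=(188,205)).items():
        t=o[y-14:y+15,x-12:x+13]; r=cv2.matchTemplate(im[y-24:y+25,x-22:x+23],t,cv2.TM_CCOEFF_NORMED); _,m,_,l=cv2.minMaxLoc(r); print(k,l[0]-10,l[1]-10,round(m,2))
E
```

```text
48.65 [0.45653794 0.07015675 0.36023793] [ 0.75241834 -0.77842986 -0.46806251]
collar patch shift px -3 -2 0.7300912737846375
old handle centroid 376.5982142857143 227.53571428571428 112
new handle centroid 372.8703703703704 226.12962962962962 108
-0.15 [[378.9775563  227.82451261]] collar far face c [[385.25016038 212.26500221]]
-0.09 [[376.75264559 226.98406876]] collar far face c [[384.70016477 212.06120093]]
0 [[373.48716624 225.63061179]] collar far face c [[383.89026123 211.73376352]]
0.1 [[369.99419739 224.01141662]] collar far face c [[383.01905174 211.34244894]]
spacer 0 0 0.81
vial 0 0 1.0
marker 0 0 1.0
bottle 0 0 1.0
```

```bash
python3 - <<'E'
import cv2,numpy as np
o=cv2.imread('pics/s8full.png').mean(2); n=cv2.imread('pics/s9full.png').mean(2)
for y in range(196,232,1): print(y,o[y,376:400].astype(int).tolist(),'\n   ',n[y,376:400].astype(int).tolist())
E
```

```text
196 [151, 150, 150, 149, 150, 152, 153, 153, 151, 150, 152, 152, 152, 151, 151, 151, 151, 151, 150, 150, 151, 151, 151, 153] 
    [150, 149, 149, 148, 149, 150, 152, 152, 150, 149, 150, 151, 151, 150, 149, 150, 150, 149, 149, 149, 150, 150, 150, 151]
197 [152, 152, 151, 149, 149, 151, 152, 152, 150, 150, 151, 152, 152, 152, 153, 152, 151, 150, 151, 151, 151, 152, 152, 152] 
    [151, 151, 150, 148, 148, 150, 151, 151, 150, 151, 152, 152, 151, 151, 151, 151, 149, 149, 149, 150, 150, 150, 150, 151]
198 [151, 151, 151, 151, 150, 150, 150, 149, 144, 142, 144, 147, 149, 152, 153, 152, 151, 151, 153, 152, 152, 151, 151, 151] 
    [150, 150, 149, 149, 149, 149, 149, 149, 151, 156, 160, 159, 155, 154, 154, 151, 150, 151, 151, 151, 150, 150, 150, 150]
199 [150, 150, 151, 151, 150, 149, 148, 144, 135, 127, 126, 129, 138, 144, 147, 149, 150, 151, 152, 151, 151, 151, 151, 151] 
    [149, 149, 150, 150, 149, 148, 148, 149, 157, 168, 175, 174, 169, 165, 161, 155, 152, 151, 150, 150, 150, 150, 150, 150]
200 [149, 150, 151, 150, 149, 149, 146, 138, 125, 116, 115, 119, 123, 126, 130, 137, 144, 147, 1
[... 7129 characters left out ...]
202, 202, 201, 203, 204, 204, 204, 204, 204, 204, 204, 204, 204, 204, 204, 204] 
    [145, 185, 200, 202, 203, 203, 202, 201, 200, 200, 200, 201, 202, 203, 203, 203, 203, 203, 202, 202, 203, 203, 202, 202]
230 [25, 28, 34, 81, 147, 187, 202, 204, 204, 204, 204, 204, 204, 204, 204, 204, 204, 204, 204, 204, 204, 204, 204, 204] 
    [165, 194, 202, 203, 203, 202, 202, 203, 202, 202, 203, 203, 203, 203, 203, 203, 203, 202, 203, 203, 203, 203, 202, 203]
231 [27, 29, 42, 103, 168, 196, 204, 204, 204, 204, 204, 205, 204, 204, 204, 204, 204, 204, 204, 204, 204, 204, 204, 204] 
    [174, 198, 202, 203, 203, 203, 203, 203, 203, 203, 202, 203, 203, 203, 203, 203, 203, 202, 203, 202, 203, 203, 203, 203]
```

```bash
python3 - <<'E'
from h import *
p=np.load('p.npy')
for nm,r,h in(('collar bot',.022,.025),('collar bot if +5mm',.022,.030),('collar top near',-.022,.057),('boss base',.015,0),('boss top',.015,.025)):
    print(nm,scene.proj(wp(p,r,0,h)).round(1))
n=cv=__import__('cv2').imread('pics/s9full.png').mean(2)
E
```

```text
collar bot [[381.8 217.8]]
collar bot if +5mm [[382.4 215.9]]
collar top near [[391.6 200. ]]
boss base [[379.5 226.2]]
boss top [[382.7 216.9]]
```

```bash
python3 - <<'E'
from station import job
print(job.hand_in())
E
```

```text
the job is handed in; nothing more can be done
None
```

The collar is home on the spindle, and the wheel has gone past the pointer and round one full turn. I let go and handed the job in at 48.7 s. There was no verdict from the system; the figures below are my own checks.

**What I did**
- **Wheel first:** I turned it to just short of the pointer (about -0.09 rad), because the tool cannot tilt and the slot had to line up with the slope.
- **Collar:** I picked it up, tilted it about 30° in the pads by pressing it on the wheel's sloping face, and worked it onto the spindle.
- **Turn:** I pinched the handle and went round at about 0.8 rad/s, ending at one full turn past the pointer.

**What the last checks showed**
- **Handle:** the image puts it within about 0.02 rad of the pointer.
- **Collar:** its edges match the fully home position to within about 1 pixel (2–3 mm), and they are the same before and after the turn.
- **Bystanders:** spacer, vial, marker and bottle show no shift in the scene picture.
- **Robot:** the arm is clear, with about 1 N residual on the force reading.

**What disagreed or went wrong**
- **First push:** the gripped push stopped about 12 mm short, because the collar slipped in the pads. I then pushed it home from above with the fingertips.
- **Last press:** I did not read the force at the end of it, so "home" rests on the height at contact and the images.
- **Patch match:** the automatic match on the collar gave a shift of (-3, -2) pixels. I put this down to the moved handle in the patch, since the collar's edges by pixel row had not moved.
- **Turning forces:** they reached about 25 N at the handle, because my model of the wheel's slope was slightly off.

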